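# Fetch the peeler from under the cover slats

## Robot

A 6-joint arm with a two-finger parallel gripper is mounted at the origin on a cart in front of the work surface, level with it; the furniture and walls round the work are solid. World frame = base frame: x ahead of the robot, y to its left, z up, the work surface at z = 0. Lengths are in m, angles in rad, forces in N, time in s.
With the tool pointing down it reaches from about 0.35 to 0.775 m from the base axis. Payload 5.5 kg.
Tool frame: the origin (TCP) lies at the very end of the fingers, on their centre line; the grasp point (between the pads) lies 19 mm behind it; z points along the fingers, y is the direction in which the jaws open and shut (so a half turn about z gives the same grasp; the last joint's range is limited). The gripper opens to 85 mm and grips with 20 to 120 N. Pads are 22 mm wide; open, the fingers measure 114 mm over their backs; the gripper's body (76 mm by 85 mm) begins 54 mm behind the grasp point. The pads swing forward as they close: fully open they stand 13 mm farther back than shut.
Start: joints at [-1.343, 0.313, 0.046, 1.304, 0, 1.431], TCP at [0.207, -0.537, 0.231] pointing down, gripper open.
Joint ranges: [-2.76, 2.76], [-0.86, 1.69], [-1.03, 1.26], [-2.2, 2.34], [-1.47, 1.5], [-3.14, 3.14]. Speed limits (rad/s): [2.57, 2.57, 3.14, 3.14, 3.14, 3.14].

## Interface

Orientations are given as a unit quaternion [w, x, y, z].
In Python, from workcell import get_state, imaging, env, spotter gives the robot as it stands.
- The arm moves only by the tool play_rows, never from a script. Its argument "moves" is a list of rows, each an object with "claw": the finger opening in cm, from 0 to 8.54; "delta_pos": the shift along the tool's x, y, z in cm, a list of three; "twist": the turn about the tool's z in degrees. A call has 1 to 12 rows; each row is the pose to reach, as a shift and turn from the pose commanded when the call began, along the tool's axes at that moment; what a row does not reach only later rows make up. A row lasts 1/8 s, in which the tool goes at most 62.5 mm and 10.7 degrees, less where a joint would pass 70% of its speed; a pose out of reach is approached as far as the arm can. A call with a gripper value outside its range is refused whole. The fingers move at their own pace and stop on an object; "force" is the grip in N (left out, the last holds). Time passes only in rows, so rows that repeat a pose let the fingers close. It gives the time, the measured TCP pose, the force and the opening at its end, in the units of the state.
- get_state(): the state, without advancing time (a new reading comes with each control period).
- imaging.read_camera(name): name is "side" or "top" or "wrist"; returns the picture (400x640x3 uint8, red, green, blue); there is no depth.
- imaging.camera_info(name): a dict with "fx", "fy", "cx", "cy" (pixels), "world_to_cam" (4x4, takes a point from world to camera coordinates). Camera axes: x right, y down, z forward; pixel columns grow to the right and rows downward; lengths in m; the calibration is good to about 2 mm. The wrist camera is an equidistant fisheye: a pixel r from the principal point sees the ray r / f radians off the axis. A picture is of the moment at which its call begins: read the wrist's pose just before it. camera_info takes no time and is no camera call; for the wrist camera it gives the pose at the moment of the call.
- env.hand_in(): hands the job in, once; it reports no verdict.
Trained networks look in the newest picture that a camera, given by its name, has taken for a name from the list of things; names that differ only in an ending like _2 or _b are one class to them, and where a whole thing is asked for, a point or a joint stands for the part that bears it (a point fixed in the world has none). Each returns a list of dicts, best first, with "conf" (0 to 1); they miss things now and then, are a little off and sometimes report something else, mostly with a low value. They report only what shows in the picture. A call takes as long as a camera call. They do not tell look-alikes from the thing itself.
- spotter.spot_in(camera, query): "extent" ([left, top, right, bottom] in pixels, round what is visible of it).
The state is a dict: "clock": time; "joint_pos": joint angles; "qvel": joint speeds; "tau": joint torques, N m; "tcp_pos": TCP position; "orientation": TCP orientation; "wrist_force": force on the tool from outside, world axes, zero at the start; "ft_torque": the same for the moment, N m; "finger_gap": finger opening in m.
Only numpy, scipy, OpenCV 4.12 (cv2) and the standard library are available. Lean on these libraries where they do the work, as an engineer would, in place of code of your own. Each camera call takes 0.05 s, during which the arm holds its last target. There are 200 camera calls.

## Task

Get the peeler out of the tool box and lay it lengthwise in the middle of the cutting board. To reach it, first set the timer aside on the middle of the cork disc, then pile the two cover slats flat on the marble tile, one squarely on the other and lengthwise along it. Once the peeler lies on the board, put the light and the dark slat each back where it lay across the box, then the timer back upright where it stood on them, all within about a centimetre, and leave the salt shaker and the pepper mill alone.

Things in the scene. Friction and masses are not known exactly. Their poses are not given: they have to be found in the camera images.
- tool_box: Fixed open box of pale wood, 212 x 132 x 45 mm outside (long along its x), walls and floor 6 mm. Origin: centre of its underside, on the worktop. Two loose slats lie across its flat rims (45 mm up), along its y, centres 70 mm apart along its x, a 30 mm gap between; nothing locates them. The peeler lies below them on the floor (6 mm up), along its x.
- slat_light: Loose mid-brown (the lighter one) wooden cover slat, 148 x 40 x 12 mm, about 70 g, long along its own x. Origin: centre of its underside. It and the dark slat may lie either way round at the start.
- slat_dark: Loose dark brown wooden cover slat, 148 x 40 x 12 mm, about 70 g, long along its own x. Origin: centre of its underside.
- timer: Cream round wind-up kitchen timer, 63 mm in diameter from 0 to 49 mm up, with a grip bar on top 40 mm long along its x, 8 mm thick, 44 to 56 mm up; about 140 g, does not turn. Origin: centre of its underside. It stands astride the gap on both slats (57 mm above the worktop). Its heading does not matter.
- peeler: Peeler, 170 x 25 x 18 mm, about 80 g, lying flat along its x: black handle from x = -85 to +20 mm (24 mm wide, 17 mm high), thin metal blade part from +20 to +85 mm (14 mm wide, 6 mm high). Origin: middle of its length, on its underside. Its ends may point either way on the board.
- cork_disc: Fixed flat round cork disc, 100 mm in diameter, 8 mm thick: the side place of the timer. Origin: centre of its underside, on the worktop.
- tile: Fixed pale marble tile, 170 x 80 x 8 mm, long along its own x: the place where the slats are piled. Origin: centre of its underside, on the worktop.
- cutting_board: Fixed pale wooden cutting board with dark end bands, 200 x 100 x 16 mm, long along its own x: where the peeler shall lie. Origin: centre of its underside, on the worktop.
- salt: Bystander: glass salt shaker with a grey cap, 44 mm in diameter, 90 mm high, loose, behind the work. Origin: centre of its underside. Leave it alone.
- mill: Bystander: dark wooden pepper mill, 58 mm in diameter, 170 mm high, loose, behind the work. Origin: centre of its underside. Leave it alone.
There are look-alikes about, which are no part of the job. Leave any green or purple look-alike of the timer alone.

How it is judged:
On the way, in this order (a step that is already met when the one before it is completed fails the run):
1. the timer stands released on the middle of the cork disc (horizontal distance between timer and cork_disc below 0.018 m and height (world z) of timer below 0.013 m and angle between timer's own z axis and vertical below 0.1 rad and contact force between timer and the fingers below 0.1 N and linear speed of timer below 0.03 m/s and angular speed of timer below 0.3 rad/s), for 0.2 s.
2. both slats lie released in a pile on the marble tile, the timer still on the disc (horizontal distance between each of slat_light, slat_dark and tile below 0.018 m and height (world z) of each of slat_light, slat_dark below 0.024 m and angle between each of slat_light, slat_dark, timer's own z axis and vertical below 0.1 rad and angle between the x axis of each of slat_light, slat_dark and the x axis of tile, either way round below 0.2 rad and contact force between each of slat_light, slat_dark and the fingers below 0.1 N and linear speed of each of slat_light, slat_dark below 0.03 m/s and angular speed of each of slat_light, slat_dark below 0.3 rad/s and horizontal distance between timer and cork_disc below 0.018 m and height (world z) of timer below 0.013 m), for 0.2 s.
3. the peeler lies released, lengthwise in the middle of the cutting board, the timer and slats still aside (horizontal distance between peeler and cutting_board below 0.018 m and height (world z) of peeler between 0.012 and 0.021 m and angle between the x axis of peeler and the x axis of cutting_board, either way round below 0.2 rad and contact force between peeler and the fingers below 0.1 N and linear speed of peeler below 0.03 m/s and angular speed of peeler below 0.3 rad/s and horizontal distance between each of slat_light, slat_dark and tile below 0.018 m and height (world z) of each of slat_light, slat_dark below 0.024 m and angle between each of slat_light, slat_dark, timer's own z axis and vertical below 0.1 rad and angle between the x axis of each of slat_light, slat_dark and the x axis of tile, either way round below 0.2 rad and horizontal distance between timer and cork_disc below 0.018 m and height (world z) of timer below 0.013 m), for 0.2 s.
4. both slats lie back across the box where they were, the timer still on the disc (distance of each of slat_light, slat_dark from where it was at the start of the episode below 0.015 m and angle between each of slat_light, slat_dark, timer's own z axis and vertical below 0.1 rad and angle between the x axis of each of slat_light, slat_dark and the y axis of tool_box, either way round below 0.15 rad and contact force between each of slat_light, slat_dark and the fingers below 0.1 N and linear speed of each of slat_light, slat_dark below 0.03 m/s and angular speed of each of slat_light, slat_dark below 0.3 rad/s and horizontal distance between timer and cork_disc below 0.018 m and height (world z) of timer below 0.013 m), for 0.2 s.
At the end, for the whole second after the job is handed in: The peeler lies flat and lengthwise (0.2 rad) on the cutting board within 18 mm of its centre; each slat lies flat across the box (0.15 rad) within 15 mm of its start; the timer stands upright within 15 mm of its start; all released and at rest (horizontal distance between peeler and cutting_board below 0.018 m and height (world z) of peeler between 0.012 and 0.021 m and angle between the x axis of peeler and the x axis of cutting_board, either way round below 0.2 rad and contact force between each of peeler, slat_light, slat_dark, timer and the fingers below 0.1 N and linear speed of each of peeler, slat_light, slat_dark, timer below 0.03 m/s and angular speed of each of peeler, slat_light, slat_dark, timer below 0.3 rad/s and distance of each of slat_light, slat_dark, timer from where it was at the start of the episode below 0.015 m and angle between each of slat_light, slat_dark, timer's own z axis and vertical below 0.1 rad and angle between the x axis of each of slat_light, slat_dark and the y axis of tool_box, either way round below 0.15 rad); the robot touches nothing.
It fails at once if the salt shaker or the pepper mill is disturbed (distance of any of salt, mill from where it was at the start of the episode above 0.025 m).
It also fails if it takes over 136 s, if anything falls off the work surface, if the arm or the gripper's body presses on something with over 40 N, if the wrist force passes 120 N, or if a joint passes its speed limit or range.

## Working session

There is one attempt and no reset: what is moved stays moved. The work goes in short steps, Python scripts to look and compute and a tool call to move; the robot and the scene stay as the last step left them, time stands still between calls to the robot, and variables do not carry over. Pictures are saved under pics/ and viewed, about 12 in all and at most 16, crops included, and the job is handed in when it is done.

Besides the shell and the picture viewer there is one more tool, called after ">>>" as name(argument=value, ...), one argument or row to a line, values as JSON. play_rows: Moves the arm, as the interface text tells. Its arguments: {"type":"object","properties":{"moves":{"type":"array"},"force":{"type":"number"}},"required":["moves"]}

```bash
mkdir -p pics; ls; python3 - <<'E'
from workcell import get_state, imaging, env, spotter
import cv2,json
s=get_state();print({k:s[k] for k in('clock','tcp_pos','orientation','finger_gap','joint_pos')})
for c in('top','side'):
    im=imaging.read_camera(c);cv2.imwrite(f'pics/{c}0.png',im[:,:,::-1])
    i=imaging.camera_info(c);print(c,{k:(v.round(4).tolist() if hasattr(v,'round') and hasattr(v,'tolist') else v) for k,v in i.items()})
    for q in 'tool_box slat_light slat_dark timer peeler cork_disc tile cutting_board salt mill'.split():
        print(q,[([round(float(x)) for x in d['extent']],round(d['conf'],2)) for d in spotter.spot_in(c,q)])
E
```

```text
pics
{'clock': 0.0, 'tcp_pos': array([ 0.20662333, -0.53603269,  0.2303817 ]), 'orientation': array([-9.37519151e-04,  9.83142110e-01,  1.82840672e-01, -4.64161185e-05]), 'finger_gap': 0.08521235922607956, 'joint_pos': array([-1.34258614e+00,  3.14030257e-01,  4.49540641e-02,  1.30359744e+00,
       -9.63832780e-06,  1.43125624e+00])}
top {'fx': 477.39920763497327, 'fy': 477.39920763497327, 'cx': 310.6194276188503, 'cy': 202.4991353345021, 'world_to_cam': [[-0.24, -0.9708, -0.0073, -0.1412], [-0.9332, 0.2327, -0.2738, 0.6055], [0.2675, -0.0589, -0.9618, 1.3441], [0.0, 0.0, 0.0, 1.0]]}
tool_box [([293, 180, 356, 259], 0.93)]
slat_light [([294, 193, 346, 222], 0.66)]
slat_dark [([303, 213, 351, 244], 0.77), ([292, 192, 345, 220], 0.36)]
timer [([280, 272, 302, 291], 0.91), ([314, 202, 338, 225], 0.89), ([448, 211, 466, 228], 0.55), ([203, 204, 234, 261], 0.5)]
peeler []
cork_disc [([151, 230, 187, 261], 0.61)]
tile [([204, 205, 234, 260], 0.67)]
cutting_board [([248, 182, 296, 251], 0.62)]
salt [([161, 159, 176, 176], 0.68)]
mill []
side {'fx': 519.3566446287882, 'fy': 519.3566446287882, 'cx': 316.35841752599674, 'cy': 202.06369129044393, 'world_to_cam': [[0.9163, -0.4, -0.0198, -0.6398], [-0.1848, -0.3783, -0.9071, 0.0849], [0.3553, 0.8348, -0.4205, 1.8865], [0.0, 0.0, 0.0, 1.0]]}
tool_box [([261, 177, 282, 190], 0.74)]
slat_light []
slat_dark [([280, 214, 307, 234], 0.77), ([311, 216, 324, 227], 0.37)]
timer [([297, 205, 314, 223], 0.88), ([239, 212, 253, 232], 0.67)]
peeler [([287, 223, 313, 242], 0.44)]
cork_disc [([260, 178, 284, 188], 0.78)]
tile [([259, 189, 306, 206], 0.95), ([318, 161, 333, 183], 0.32)]
cutting_board [([272, 197, 332, 219], 0.9)]
salt [([317, 157, 333, 180], 0.54)]
mill [([335, 154, 347, 196], 0.9)]
```

```bash
python3 - <<'E'
import cv2
im=cv2.imread('pics/top0.png')[120:320,130:400]
cv2.imwrite('pics/top0c.png',cv2.resize(im,None,fx=2.96,fy=2.96,interpolation=cv2.INTER_CUBIC))
im=cv2.imread('pics/side0.png')[130:270,210:400]
cv2.imwrite('pics/side0c.png',cv2.resize(im,None,fx=4,fy=4,interpolation=cv2.INTER_CUBIC))
E
```

```text
(no output)
```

View pics/top0c.png

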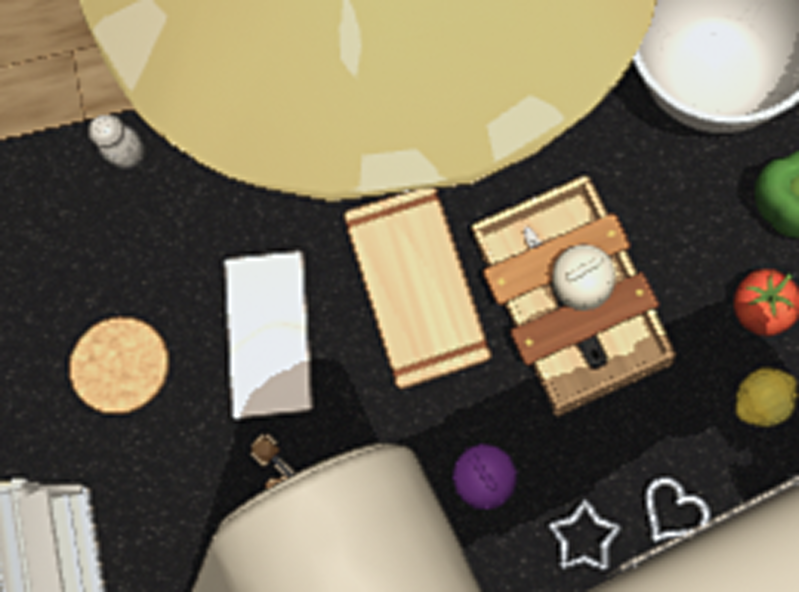

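View pics/side0c.png

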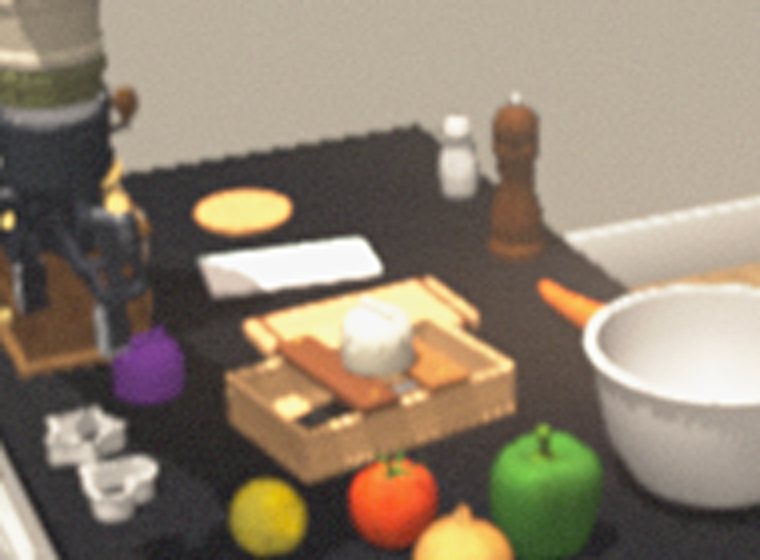

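```bash
cat > h.py <<'E'
import numpy as np, cv2
from workcell import get_state, imaging, env, spotter
from scipy.spatial.transform import Rotation as R
def ray(cam,uv,info=None):
    i=info or imaging.camera_info(cam); W=np.array(i['world_to_cam'])
    x=(uv[0]-i['cx'])/i['fx']; y=(uv[1]-i['cy'])/i['fy']
    if cam=='wrist':
        r=np.hypot(x,y)+1e-12; d=np.array([x/r*np.sin(r),y/r*np.sin(r),np.cos(r)])
    else: d=np.array([x,y,1.])
    return -W[:3,:3].T@W[:3,3], W[:3,:3].T@d
def onz(cam,uv,z,info=None):
    o,d=ray(cam,uv,info); return (o+d*(z-o[2])/d[2])[:2]
def proj(cam,p,info=None):
    i=info or imaging.camera_info(cam); W=np.array(i['world_to_cam'])
    q=W[:3,:3]@np.asarray(p)+W[:3,3]
    if cam=='wrist':
        t=np.arctan2(np.hypot(q[0],q[1]),q[2]); s=t/(np.hypot(q[0],q[1])+1e-12)
    else: s=1/q[2]
    return np.array([i['cx']+i['fx']*q[0]*s, i['cy']+i['fy']*q[1]*s])
def rect(c):  # 4 corners in order -> centre, lengths, long-axis angle
    c=np.array(c); m=c.mean(0); a=(c[1]-c[0]+c[2]-c[3])/2; b=(c[2]-c[1]+c[3]-c[0])/2
    l=a if np.hypot(*a)>np.hypot(*b) else b
    return m.round(4),np.hypot(*a).round(4),np.hypot(*b).round(4),round(np.degrees(np.arctan2(l[1],l[0]))%180,1)
def goto(x,y,z,ang=None):
    "print delta in tool axes (cm) and twist for target TCP; ang = world angle (deg) of jaw y axis"
    s=get_state(); q=s['orientation']; r=R.from_quat([q[1],q[2],q[3],q[0]])
    d=r.inv().apply(np.array([x,y,z])-s['tcp_pos'])*100
    yv=r.as_matrix()[:,1]; cur=np.degrees(np.arctan2(yv[1],yv[0])); out=None
    if ang is not None: out=-(((ang-cur)+90)%180-90)
    print('tcp',s['tcp_pos'].round(4),'yaw',cur.round(1),'delta',d.round(2),'twist',None if out is None else round(out,1),'j6',s['joint_pos'][5].round(2),'t',s['clock'],'z tilt',r.as_matrix()[:,2].round(3))
E
python3 - <<'E'
from h import *
f=lambda c,z:[onz('top',(u/2.96+130,v/2.96+120),z) for u,v in c]
print('tile',rect(f([(225,260),(302,252),(311,410),(234,418)],.008)))
print('board',rect(f([(346,213),(436,188),(490,355),(399,387)],.016)))
print('light',rect(f([(484,270),(617,215),(628,243),(497,302)],.057)))
print('dark',rect(f([(513,328),(648,275),(657,300),(523,360)],.057)))
print('box',rect(f([(473,228),(587,180),(672,353),(555,400)],.045)))
print('cork',f([(119,365)],.008),'timer',f([(583,272)],.1),'salt',f([(105,130)],.09))
print('timer side',onz('side',(375/4+210,300/4+130),.113))
for n in('wrist',):
    i=imaging.camera_info(n);print(i['fx'],i['cx'],i['cy']);W=i['world_to_cam'];print(-W[:3,:3].T@W[:3,3],W[2,:3])
goto(.45,-.1,.35,0)
E
```

```text
tile (array([0.5476, 0.0073]), np.float64(0.0809), np.float64(0.1703), np.float64(172.3))
board (array([ 0.5598, -0.1568]), np.float64(0.0995), np.float64(0.1948), np.float64(4.2))
light (array([ 0.542 , -0.3034]), np.float64(0.1487), np.float64(0.0342), np.float64(100.1))
dark (array([ 0.4754, -0.3167]), np.float64(0.1491), np.float64(0.0311), np.float64(99.2))
box (array([ 0.5091, -0.3105]), np.float64(0.1294), np.float64(0.2018), np.float64(10.9))
cork [array([0.55247029, 0.16468638])] timer [array([ 0.50967359, -0.32166584])] salt [array([0.77826434, 0.11837501])]
timer side [ 0.5130682  -0.32340341]
309.70691628693146 317.49579983075563 197.81827079891588
[ 0.26716869 -0.51265045  0.37363894] [-0.24144358 -0.09301958 -0.96594635]
tcp [ 0.2068 -0.5366  0.2313] yaw -68.9 delta [ 38.39 -31.99 -11.87] twist -68.9 j6 1.43 t 1.1 z tilt [ 0. -0. -1.]
```

View pics/side0.png

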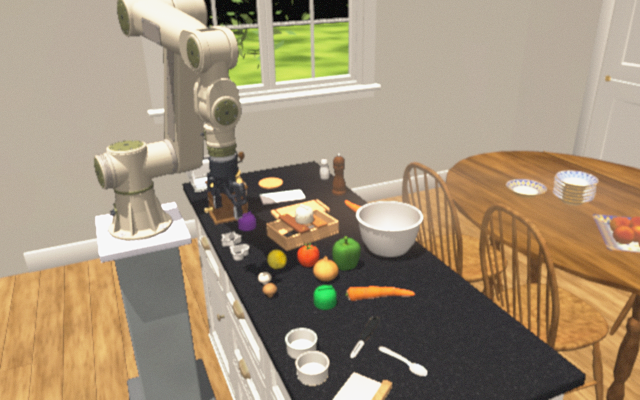

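```bash
python3 -c "
from h import *
goto(.45,-.32,.28,-80)"
```

```text
tcp [ 0.2068 -0.5366  0.2313] yaw -68.9 delta [ 30.48 -11.46  -4.87] twist 11.1 j6 1.43 t 1.1 z tilt [ 0. -0. -1.]
```

>>> play_rows(
  moves=[
    {"claw":8.5,"delta_pos":[5,-2,-1],"twist":2},
    {"claw":8.5,"delta_pos":[10,-4,-2],"twist":4},
    {"claw":8.5,"delta_pos":[15,-5.8,-3],"twist":6},
    {"claw":8.5,"delta_pos":[20,-7.6,-4],"twist":8},
    {"claw":8.5,"delta_pos":[25,-9.5,-4.5],"twist":10},
    {"claw":8.5,"delta_pos":[30.5,-11.5,-4.9],"twist":11},
    {"claw":8.5,"delta_pos":[30.5,-11.5,-4.9],"twist":11},
    {"claw":8.5,"delta_pos":[30.5,-11.5,-4.9],"twist":11},
  ],
)

```text
clock: 2.1
tcp_pos: [0.4499, -0.3195, 0.2802]
orientation: [0.0, 0.996, 0.088, -0.0]
wrist_force: [0.4, -0.9, -0.3]
finger_gap: 0.0851
```

```bash
python3 - <<'E'
from h import *
import pickle
i=imaging.camera_info('wrist');s=get_state();im=imaging.read_camera('wrist')
cv2.imwrite('pics/w1.png',im[:,:,::-1]);pickle.dump(i,open('w1.pkl','wb'))
cv2.imwrite('pics/w1c.png',cv2.resize(im[:,:,::-1][80:360,150:530],None,fx=2.1,fy=2.1,interpolation=cv2.INTER_CUBIC))
print(s['tcp_pos'],s['clock'],s['wrist_force'])
E
```

```text
[ 0.44993473 -0.31954321  0.28015404] 2.1 [ 0.35154585 -0.91360204 -0.32266218]
```

View pics/w1.png

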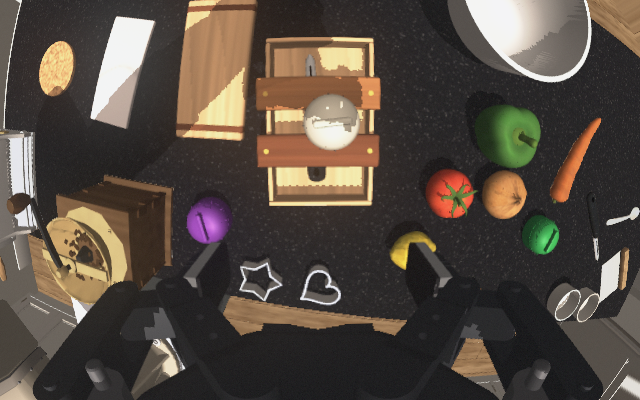

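```bash
python3 - <<'E'
import cv2
im=cv2.imread('pics/w1.png')
cv2.imwrite('pics/w1d.png',cv2.resize(im[30:215,245:390],None,fx=3.2,fy=3.2,interpolation=cv2.INTER_CUBIC))
E
```

```text
(no output)
```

View pics/w1d.png

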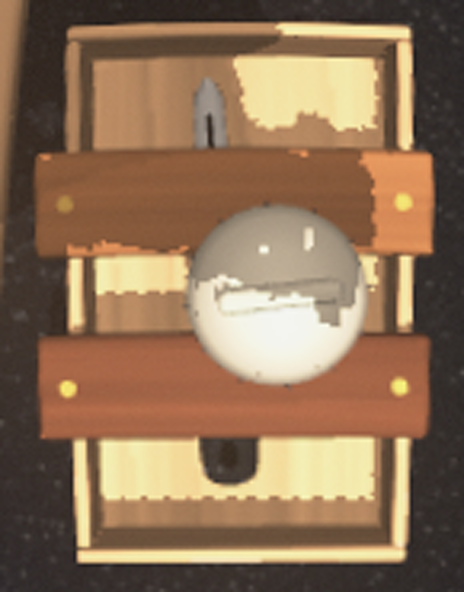

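```bash
python3 - <<'E'
from h import *
import pickle
i=pickle.load(open('w1.pkl','rb'))
f=lambda c,z:[onz('wrist',(u/3.2+245,v/3.2+30),z,i) for u,v in c]
print('light',rect(f([(37,155),(432,151),(434,253),(38,255)],.057)))
print('dark',rect(f([(40,338),(428,335),(428,437),(42,437)],.057)))
print('box',rect(f([(67,27),(412,27),(407,560),(80,562)],.045)))
b=f([(218,300),(343,288)],.113);print('bar',b,np.mean(b,0),np.degrees(np.arctan2(*(b[1]-b[0])[::-1])),np.hypot(*(b[1]-b[0])))
# timer silhouette circle
print('timer c',f([(277,296)],.057+.045), f([(277,296)],.057+.03))
print('peeler tip',f([(207,77)],.01),'handle end',f([(229,484)],.02), f([(230,455)],.02))
print('tile',rect([onz('wrist',p,.008,i) for p in [(121,15),(155,18),(128,129),(91,121)]]))
print('cork',onz('wrist',(57,68),.008,i))
E
```

```text
light (array([ 0.5425, -0.3038]), np.float64(0.1455), np.float64(0.038), np.float64(100.6))
dark (array([ 0.4746, -0.3156]), np.float64(0.145), np.float64(0.038), np.float64(100.4))
box (array([ 0.5086, -0.3124]), np.float64(0.1311), np.float64(0.2106), np.float64(10.6))
bar [array([ 0.50599642, -0.30460684]), array([ 0.51681121, -0.34205823])] [ 0.51140381 -0.32333254] -73.89292618025074 0.03898161806694611
timer c [array([ 0.51036279, -0.32287634])] [array([ 0.51020303, -0.32359205])]
peeler tip [array([ 0.59515357, -0.282697  ])] handle end [array([ 0.42964496, -0.32137987])] [array([ 0.44176105, -0.31964413])]
tile (array([0.5494, 0.0023]), np.float64(0.0745), np.float64(0.1741), np.float64(171.8))
cork [0.55432343 0.15834256]
```

```bash
python3 -c "
from h import *
goto(.5108,-.3229,.066,-80)"
```

```text
tcp [ 0.4494 -0.3201  0.2801] yaw -80.0 delta [ 6.    1.35 21.41] twist 0.0 j6 2.2 t 2.15 z tilt [-0. -0. -1.]
```

>>> play_rows(
  moves=[
    {"claw":8.5,"delta_pos":[3,0.7,4],"twist":0},
    {"claw":8.5,"delta_pos":[6,1.35,8],"twist":0},
    {"claw":8.5,"delta_pos":[6,1.35,12],"twist":0},
    {"claw":8.5,"delta_pos":[6,1.35,15],"twist":0},
    {"claw":8.5,"delta_pos":[6,1.35,17.5],"twist":0},
    {"claw":8.5,"delta_pos":[6,1.35,19.5],"twist":0},
    {"claw":8.5,"delta_pos":[6,1.35,21.4],"twist":0},
    {"claw":8.5,"delta_pos":[6,1.35,21.4],"twist":0},
    {"claw":8.5,"delta_pos":[6,1.35,21.4],"twist":0},
  ],
)

```text
clock: 3.28
tcp_pos: [0.511, -0.3236, 0.0669]
orientation: [0.0, 0.996, 0.087, 0.0]
wrist_force: [0.7, -0.7, 1.1]
finger_gap: 0.0854
```

>>> play_rows(
  moves=[
    {"claw":5.5,"delta_pos":[0,0,0],"twist":0},
    {"claw":5.5,"delta_pos":[0,0,0],"twist":0},
    {"claw":5.5,"delta_pos":[0,0,0],"twist":0},
    {"claw":5.5,"delta_pos":[0,0,0],"twist":0},
    {"claw":5.5,"delta_pos":[0,0,0],"twist":0},
    {"claw":5.5,"delta_pos":[0,0,0],"twist":0},
  ],
  force=30,
)

```text
clock: 4.03
tcp_pos: [0.5119, -0.3231, 0.0677]
orientation: [0.001, 0.996, 0.088, 0.0]
wrist_force: [-1.8, -1.8, 6.6]
finger_gap: 0.0615
```

```bash
python3 -c "
from h import *
goto(.553,.162,.12,-10)"
```

```text
tcp [ 0.5119 -0.3231  0.0677] yaw -79.9 delta [ 12.54 -47.04  -5.33] twist -69.9 j6 2.27 t 4.025 z tilt [ 0.001 -0.002 -1.   ]
```

>>> play_rows(
  moves=[
    {"claw":5.5,"delta_pos":[0,0,-3],"twist":0},
    {"claw":5.5,"delta_pos":[0,0,-7],"twist":0},
    {"claw":5.5,"delta_pos":[0.5,-2,-10],"twist":0},
    {"claw":5.5,"delta_pos":[2,-6,-11],"twist":-8},
    {"claw":5.5,"delta_pos":[4,-11,-11],"twist":-16},
    {"claw":5.5,"delta_pos":[5.5,-16,-11],"twist":-25},
    {"claw":5.5,"delta_pos":[7,-21,-11],"twist":-34},
    {"claw":5.5,"delta_pos":[8,-26,-11],"twist":-43},
    {"claw":5.5,"delta_pos":[9,-31,-11],"twist":-52},
    {"claw":5.5,"delta_pos":[9.5,-35,-11],"twist":-61},
    {"claw":5.5,"delta_pos":[10,-37,-11],"twist":-70},
    {"claw":5.5,"delta_pos":[10,-38,-11],"twist":-70},
  ],
)

```text
clock: 5.52
tcp_pos: [0.5431, 0.0706, 0.1761]
orientation: [-0.0, 0.766, 0.643, -0.0]
wrist_force: [-0.5, -0.7, -1.2]
finger_gap: 0.0614
```

>>> play_rows(
  moves=[
    {"claw":5.5,"delta_pos":[0,0,0],"twist":0},
    {"claw":5.5,"delta_pos":[0,0,0],"twist":0},
  ],
)

```text
clock: 5.78
tcp_pos: [0.5434, 0.0684, 0.1762]
orientation: [0.0, 0.766, 0.642, -0.0]
wrist_force: [-0.8, 0.1, -1.0]
finger_gap: 0.0616
```

```bash
python3 - <<'E'
from h import *
import pickle
i=imaging.camera_info('wrist');s=get_state();im=imaging.read_camera('wrist')
cv2.imwrite('pics/w2.png',im[:,:,::-1]);pickle.dump(i,open('w2.pkl','wb'))
goto(.553,.162,.019,-10);print(s['finger_gap'])
for q in('cork_disc','tile'):print(spotter.spot_in('wrist',q)[:2])
E
```

```text
tcp [0.5435 0.0683 0.1762] yaw -10.1 delta [ 9.4  -0.7  15.72] twist -0.1 j6 1.73 t 5.825 z tilt [-0. -0. -1.]
0.06163101095452422
[{'extent': [260.7, 40.4, 363.2, 134.6], 'conf': 0.79}]
[{'extent': [252.2, 195.3, 412.7, 243.7], 'conf': 0.83}]
```

View pics/w2.png

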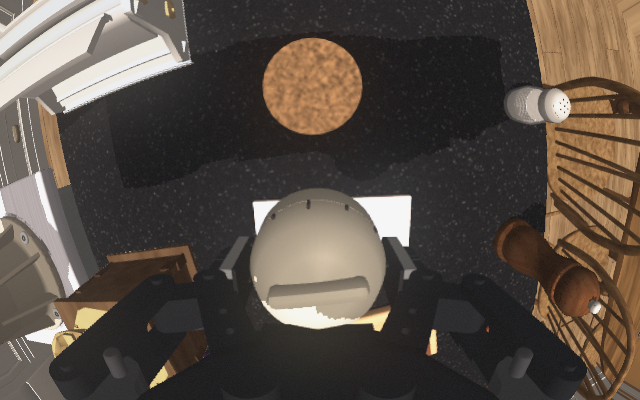

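```bash
python3 - <<'E'
from h import *
import pickle
i=pickle.load(open('w2.pkl','rb'))
e=[onz('wrist',p,.008,i) for p in[(262.5,87),(362.5,87),(312,38),(312,135)]]
print(e,(e[0]+e[1])/2,(e[2]+e[3])/2)
c=onz('wrist',(312.5,87),.008,i);print(c)
for p in[(252,200),(410,195)]:print('tile corner',onz('wrist',p,.008,i))
goto((e[2]+e[3])[0]/2,(e[2]+e[3])[1]/2,.020,-10)
E
```

```text
[array([0.50582394, 0.17330476]), array([0.60366409, 0.15553155]), array([0.56307065, 0.21353822]), array([0.54571293, 0.11605484])] [0.55474402 0.16441816] [0.55439179 0.16479653]
[0.55469888 0.16345134]
tile corner [0.47126243 0.0609652 ]
tile corner [0.63752652 0.0370048 ]
tcp [0.5435 0.0683 0.1763] yaw -10.0 delta [ 9.69 -0.61 15.62] twist -0.0 j6 1.72 t 5.925 z tilt [ 0. -0. -1.]
```

>>> play_rows(
  moves=[
    {"claw":5.5,"delta_pos":[4,-0.3,2],"twist":0},
    {"claw":5.5,"delta_pos":[8,-0.6,5],"twist":0},
    {"claw":5.5,"delta_pos":[9.7,-0.6,9],"twist":0},
    {"claw":5.5,"delta_pos":[9.7,-0.6,12],"twist":0},
    {"claw":5.5,"delta_pos":[9.7,-0.6,14],"twist":0},
    {"claw":5.5,"delta_pos":[9.7,-0.6,15.2],"twist":0},
    {"claw":5.5,"delta_pos":[9.7,-0.6,15.7],"twist":0},
    {"claw":5.5,"delta_pos":[9.7,-0.6,15.7],"twist":0},
    {"claw":5.5,"delta_pos":[9.7,-0.6,15.7],"twist":0},
  ],
)

```text
clock: 7.05
tcp_pos: [0.555, 0.1658, 0.0201]
orientation: [0.0, 0.766, 0.643, 0.001]
wrist_force: [-0.4, 0.2, -1.1]
finger_gap: 0.0615
```

>>> play_rows(
  moves=[
    {"claw":6.8,"delta_pos":[0,0,0],"twist":0},
    {"claw":7.6,"delta_pos":[0,0,0],"twist":0},
    {"claw":8.5,"delta_pos":[0,0,0],"twist":0},
    {"claw":8.5,"delta_pos":[0,0,0],"twist":0},
    {"claw":8.5,"delta_pos":[0,0,-2],"twist":0},
    {"claw":8.5,"delta_pos":[0,0,-6],"twist":0},
    {"claw":8.5,"delta_pos":[0,0,-10],"twist":0},
    {"claw":8.5,"delta_pos":[-4,0,-14],"twist":0},
    {"claw":8.5,"delta_pos":[-9,0,-18],"twist":0},
    {"claw":8.5,"delta_pos":[-14,0,-20],"twist":0},
    {"claw":8.5,"delta_pos":[-16,0,-20],"twist":0},
    {"claw":8.5,"delta_pos":[-16,0,-20],"twist":0},
  ],
)

```text
clock: 8.55
tcp_pos: [0.5266, 0.0068, 0.2197]
orientation: [0.0, 0.767, 0.642, 0.0]
wrist_force: [0.0, 0.5, 0.6]
finger_gap: 0.0849
```

```bash
python3 - <<'E'
from h import *
import pickle
i=imaging.camera_info('wrist');s=get_state();im=imaging.read_camera('wrist')
cv2.imwrite('pics/w3.png',im[:,:,::-1]);pickle.dump(i,open('w3.pkl','wb'))
for q in('cork_disc','tile','timer','cutting_board'):print(q,spotter.spot_in('wrist',q)[:2])
goto(.5425,-.3036,.2,10.5)
E
```

```text
cork_disc [{'extent': [272.2, 0.0, 363.1, 82.2], 'conf': 0.77}]
tile [{'extent': [262.6, 135.8, 408.3, 203.3], 'conf': 0.77}]
timer [{'extent': [284.8, 2.0, 348.1, 60.6], 'conf': 0.62}, {'extent': [221.9, 304.6, 242.3, 330.5], 'conf': 0.58}]
cutting_board [{'extent': [283.3, 234.8, 434.3, 326.3], 'conf': 0.81}, {'extent': [490.2, 32.4, 545.3, 71.8], 'conf': 0.59}]
tcp [0.5266 0.0092 0.2188] yaw -9.8 delta [-30.54   6.92   1.88] twist -20.3 j6 1.61 t 8.8 z tilt [-0.001  0.    -1.   ]
```

View pics/w3.png

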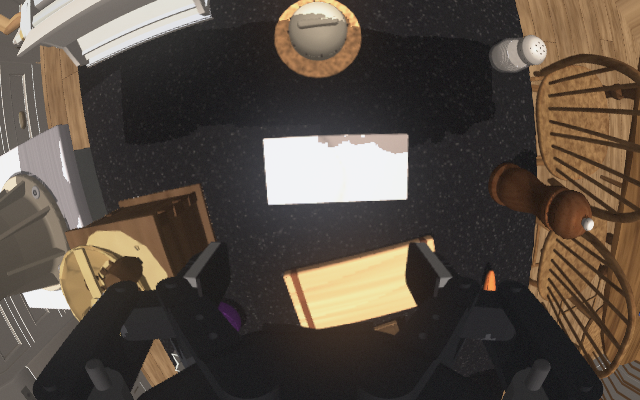

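```bash
python3 - <<'E'
from h import *
import pickle
i=pickle.load(open('w3.pkl','rb'))
im=cv2.imread('pics/w3.png')
m=(im.min(2)>200).astype(np.uint8);m[:, :240]=0;m[:120]=0;m[230:]=0
ys,xs=np.nonzero(m); print(xs.min(),xs.max(),ys.min(),ys.max())
print('tile',rect([onz('wrist',p,.008,i) for p in[(264,139),(408,134),(408,199),(270,205)]]))
print('board back corners',[onz('wrist',p,.016,i) for p in[(284,272),(433,237)]])
i=pickle.load(open('w1.pkl','rb'))
print('board',[onz('wrist',p,.016,i) for p in[(177,136),(242,140)]])
E
```

```text
263 593 135 229
tile (array([0.5511, 0.0076]), np.float64(0.1676), np.float64(0.079), np.float64(172.4))
board back corners [array([ 0.46258576, -0.10804847]), array([ 0.65642133, -0.09596127])]
board [array([ 0.46005579, -0.11735844]), array([ 0.46731497, -0.21359995])]
```

>>> play_rows(
  moves=[
    {"claw":5.4,"delta_pos":[-5,1.2,0.5],"twist":-4},
    {"claw":5.4,"delta_pos":[-10,2.4,1],"twist":-8},
    {"claw":5.4,"delta_pos":[-15,3.6,2],"twist":-12},
    {"claw":5.4,"delta_pos":[-20,4.7,3],"twist":-16},
    {"claw":5.4,"delta_pos":[-25,5.8,5],"twist":-20.3},
    {"claw":5.4,"delta_pos":[-29,6.6,7],"twist":-20.3},
    {"claw":5.4,"delta_pos":[-30.5,6.9,9],"twist":-20.3},
    {"claw":5.4,"delta_pos":[-30.5,6.9,9],"twist":-20.3},
    {"claw":5.4,"delta_pos":[-30.5,6.9,9],"twist":-20.3},
    {"claw":5.4,"delta_pos":[-30.5,6.9,9],"twist":-20.3},
  ],
)

```text
clock: 10.05
tcp_pos: [0.5429, -0.3029, 0.1306]
orientation: [0.001, 0.64, 0.769, 0.0]
wrist_force: [-0.2, 0.5, 0.3]
finger_gap: 0.0537
```

```bash
python3 - <<'E'
from h import *
import pickle
i=imaging.camera_info('wrist');im=imaging.read_camera('wrist')
cv2.imwrite('pics/w4.png',im[:,:,::-1]);pickle.dump(i,open('w4.pkl','wb'))
goto(.5425,-.3036,.042,10.5)
E
```

```text
tcp [ 0.5428 -0.3031  0.1306] yaw 10.5 delta [-0.03 -0.05  8.86] twist -0.0 j6 0.75 t 10.1 z tilt [ 0.002 -0.001 -1.   ]
```

View pics/w4.png

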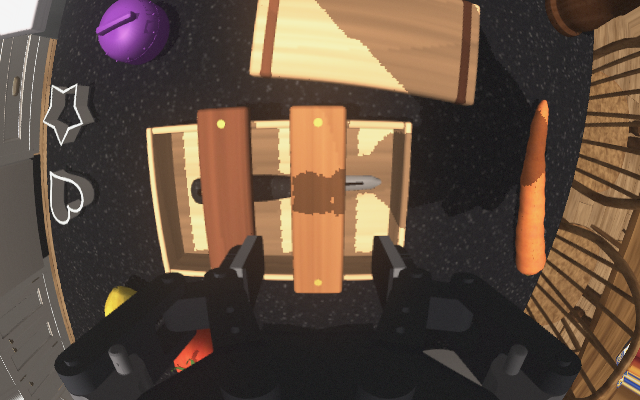

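```bash
python3 - <<'E'
from h import *
import pickle
i=pickle.load(open('w4.pkl','rb'));f=lambda p,z:onz('wrist',p,z,i)
print('light',rect([f(p,.057) for p in[(291.5,106),(345.5,106),(343,292.5),(295,293)]]))
print('dark',f((198,111),.057),f((248,107),.057))
print('peeler end',f((191,189),.018),'tip',f((381,183),.009),f((280,188),.023))
print('board',[f(p,.016) for p in[(250,74),(472,104),(480,5)]])
print('box',[f(p,.045) for p in[(147,129),(411,122),(407,275)]])
E
```

```text
light (array([ 0.5433, -0.3022]), np.float64(0.0382), np.float64(0.1458), np.float64(100.7))
dark [ 0.44431539 -0.24695327] [ 0.48134016 -0.23937777]
peeler end [ 0.4301191  -0.31797294] tip [ 0.59616959 -0.28432314] [ 0.51048321 -0.30148669]
board [array([ 0.46886248, -0.2118027 ]), array([ 0.66261272, -0.19599146]), array([ 0.65645409, -0.09867468])]
box [array([ 0.39528299, -0.26661207]), array([ 0.59993158, -0.22762409]), array([ 0.63003149, -0.35210082])]
```

>>> play_rows(
  moves=[
    {"claw":5.4,"delta_pos":[0,0,3],"twist":0},
    {"claw":5.4,"delta_pos":[0,0,6],"twist":0},
    {"claw":5.4,"delta_pos":[0,0,8],"twist":0},
    {"claw":5.4,"delta_pos":[0,0,8.9],"twist":0},
    {"claw":5.4,"delta_pos":[0,0,8.9],"twist":0},
    {"claw":5.4,"delta_pos":[0,0,8.9],"twist":0},
  ],
)

```text
clock: 10.85
tcp_pos: [0.5428, -0.3045, 0.0416]
orientation: [0.001, 0.64, 0.768, 0.0]
wrist_force: [-0.0, 0.0, 0.4]
finger_gap: 0.054
```

>>> play_rows(
  moves=[
    {"claw":3.6,"delta_pos":[0,0,0],"twist":0},
    {"claw":3.6,"delta_pos":[0,0,0],"twist":0},
    {"claw":3.6,"delta_pos":[0,0,0],"twist":0},
    {"claw":3.6,"delta_pos":[0,0,0],"twist":0},
    {"claw":3.6,"delta_pos":[0,0,0],"twist":0},
  ],
  force=30,
)

```text
clock: 11.48
tcp_pos: [0.5429, -0.3047, 0.0417]
orientation: [0.001, 0.64, 0.768, 0.0]
wrist_force: [-0.0, 0.9, 6.9]
finger_gap: 0.0395
```

```bash
python3 -c "
from h import *
goto(.550,.008,.0062,82.2);s=get_state();print(s['finger_gap'],s['wrist_force'])"
```

```text
tcp [ 0.5429 -0.3047  0.0417] yaw 10.4 delta [30.64  6.33  3.51] twist -71.8 j6 0.75 t 11.475 z tilt [ 0.002 -0.001 -1.   ]
0.03954452875672873 [-3.41850964e-03  8.86095269e-01  6.87919004e+00]
```

>>> play_rows(
  moves=[
    {"claw":3.6,"delta_pos":[0,0,-2],"twist":0},
    {"claw":3.6,"delta_pos":[0,0,-5],"twist":0},
    {"claw":3.6,"delta_pos":[3,0.6,-7],"twist":-9},
    {"claw":3.6,"delta_pos":[7,1.4,-7],"twist":-18},
    {"claw":3.6,"delta_pos":[11.5,2.4,-7],"twist":-27},
    {"claw":3.6,"delta_pos":[16,3.3,-7],"twist":-36},
    {"claw":3.6,"delta_pos":[20.5,4.2,-7],"twist":-45},
    {"claw":3.6,"delta_pos":[25,5.2,-7],"twist":-54},
    {"claw":3.6,"delta_pos":[28.5,5.9,-7],"twist":-63},
    {"claw":3.6,"delta_pos":[30.6,6.3,-6],"twist":-71.8},
    {"claw":3.6,"delta_pos":[30.6,6.3,-4],"twist":-71.8},
    {"claw":3.6,"delta_pos":[30.6,6.3,-1],"twist":-71.8},
  ],
)

```text
clock: 12.98
tcp_pos: [0.5498, 0.0086, 0.0505]
orientation: [0.001, 0.068, 0.998, -0.0]
wrist_force: [0.6, 0.2, -1.7]
finger_gap: 0.0392
```

>>> play_rows(
  moves=[
    {"claw":3.6,"delta_pos":[0,0,0],"twist":0},
    {"claw":3.6,"delta_pos":[0,0,0],"twist":0},
  ],
)

```text
clock: 13.22
tcp_pos: [0.5492, 0.0081, 0.051]
orientation: [0.0, 0.068, 0.998, -0.0]
wrist_force: [0.1, 0.6, -0.8]
finger_gap: 0.0392
```

```bash
python3 - <<'E'
from h import *
import pickle
goto(.550,.008,.0065,82.2)
i=imaging.camera_info('wrist');im=imaging.read_camera('wrist')
cv2.imwrite('pics/w5.png',im[:,:,::-1]);pickle.dump(i,open('w5.pkl','wb'))
E
```

```text
tcp [0.5492 0.0081 0.051 ] yaw 82.2 delta [-0.07  0.01  4.45] twist -0.0 j6 0.01 t 13.225 z tilt [ 0. -0. -1.]
```

View pics/w5.png

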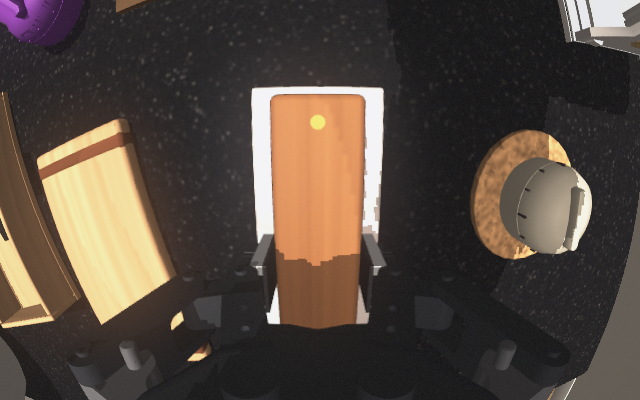

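Slat is level and centred over the tile (timer on the cork at right, upright). Lower and release.

>>> play_rows(
  moves=[
    {"claw":3.6,"delta_pos":[0,0,2],"twist":0},
    {"claw":3.6,"delta_pos":[0,0,3.5],"twist":0},
    {"claw":3.6,"delta_pos":[0,0,4.2],"twist":0},
    {"claw":3.6,"delta_pos":[0,0,4.45],"twist":0},
    {"claw":3.6,"delta_pos":[0,0,4.45],"twist":0},
    {"claw":3.6,"delta_pos":[0,0,4.45],"twist":0},
  ],
)

```text
clock: 14.02
tcp_pos: [0.5487, 0.0082, 0.0067]
orientation: [-0.0, 0.068, 0.998, -0.0]
wrist_force: [-3.3, -0.1, 5.3]
finger_gap: 0.0391
```

>>> play_rows(
  moves=[
    {"claw":4.5,"delta_pos":[0,0,0],"twist":0},
    {"claw":5.4,"delta_pos":[0,0,0],"twist":0},
    {"claw":5.4,"delta_pos":[0,0,0],"twist":0},
    {"claw":5.4,"delta_pos":[0,0,-3],"twist":0},
    {"claw":5.4,"delta_pos":[0,0,-7],"twist":0},
    {"claw":5.4,"delta_pos":[0,0,-12],"twist":0},
    {"claw":5.4,"delta_pos":[0,0,-12],"twist":0},
  ],
)

```text
clock: 14.9
tcp_pos: [0.5522, 0.0078, 0.1301]
orientation: [0.004, 0.068, 0.998, -0.0]
wrist_force: [-0.4, -0.2, -0.2]
finger_gap: 0.0539
```

```bash
python3 -c "
from h import *
goto(.4755,-.3155,.042,10.5)"
```

```text
tcp [0.5522 0.0078 0.1301] yaw 82.2 delta [  3.27 -33.07   8.79] twist 71.7 j6 0.01 t 14.9 z tilt [ 0.008 -0.001 -1.   ]
```

>>> play_rows(
  moves=[
    {"claw":5.4,"delta_pos":[0,-5,0],"twist":9},
    {"claw":5.4,"delta_pos":[0.5,-10,0],"twist":18},
    {"claw":5.4,"delta_pos":[1,-15,0],"twist":27},
    {"claw":5.4,"delta_pos":[1.5,-20,0],"twist":36},
    {"claw":5.4,"delta_pos":[2,-25,0],"twist":45},
    {"claw":5.4,"delta_pos":[2.6,-29,0],"twist":54},
    {"claw":5.4,"delta_pos":[3.2,-32,0],"twist":63},
    {"claw":5.4,"delta_pos":[3.2,-33,0],"twist":71.7},
    {"claw":5.4,"delta_pos":[3.2,-33,0],"twist":71.7},
    {"claw":5.4,"delta_pos":[3.2,-33,0],"twist":71.7},
    {"claw":5.4,"delta_pos":[3.2,-33,0],"twist":71.7},
  ],
)

```text
clock: 16.27
tcp_pos: [0.4724, -0.3135, 0.1256]
orientation: [-0.0, 0.639, 0.77, 0.0]
wrist_force: [0.1, 0.2, 0.2]
finger_gap: 0.0539
```

```bash
python3 -c "
from h import *
goto(.4755,-.3155,.042,10.5)"
```

```text
tcp [ 0.4724 -0.3135  0.1256] yaw 10.6 delta [-0.26  0.27  8.36] twist 0.1 j6 0.66 t 16.275 z tilt [-0.  0. -1.]
```

>>> play_rows(
  moves=[
    {"claw":5.4,"delta_pos":[-0.2,0.3,3],"twist":0},
    {"claw":5.4,"delta_pos":[-0.2,0.3,6],"twist":0},
    {"claw":5.4,"delta_pos":[-0.2,0.3,7.7],"twist":0},
    {"claw":5.4,"delta_pos":[-0.2,0.3,8.4],"twist":0},
    {"claw":5.4,"delta_pos":[-0.2,0.3,8.4],"twist":0},
    {"claw":5.4,"delta_pos":[-0.2,0.3,8.4],"twist":0},
    {"claw":3.6,"delta_pos":[-0.2,0.3,8.4],"twist":0},
    {"claw":3.6,"delta_pos":[-0.2,0.3,8.4],"twist":0},
    {"claw":3.6,"delta_pos":[-0.2,0.3,8.4],"twist":0},
    {"claw":3.6,"delta_pos":[-0.2,0.3,8.4],"twist":0},
    {"claw":3.6,"delta_pos":[-0.2,0.3,8.4],"twist":0},
  ],
)

```text
clock: 17.65
tcp_pos: [0.4762, -0.3164, 0.0429]
orientation: [0.001, 0.64, 0.769, -0.0]
wrist_force: [-0.7, -0.7, 5.9]
finger_gap: 0.0395
```

```bash
python3 -c "
from h import *
goto(.550,.008,.0185,82.2);s=get_state();print(s['finger_gap'],s['wrist_force'])"
```

```text
tcp [ 0.4762 -0.3164  0.0429] yaw 10.5 delta [30.56 13.15  2.41] twist -71.7 j6 0.66 t 17.65 z tilt [ 0.002 -0.001 -1.   ]
0.039539238970959435 [-0.66455745 -0.72695408  5.87896606]
```

>>> play_rows(
  moves=[
    {"claw":3.6,"delta_pos":[0,0,-2],"twist":0},
    {"claw":3.6,"delta_pos":[0,0,-5],"twist":0},
    {"claw":3.6,"delta_pos":[3,1.3,-7],"twist":-9},
    {"claw":3.6,"delta_pos":[7,3,-7],"twist":-18},
    {"claw":3.6,"delta_pos":[11.5,5,-7],"twist":-27},
    {"claw":3.6,"delta_pos":[16,7,-7],"twist":-36},
    {"claw":3.6,"delta_pos":[20.5,8.8,-7],"twist":-45},
    {"claw":3.6,"delta_pos":[25,10.7,-7],"twist":-54},
    {"claw":3.6,"delta_pos":[28.5,12.2,-7],"twist":-63},
    {"claw":3.6,"delta_pos":[30.6,13.1,-6],"twist":-71.8},
    {"claw":3.6,"delta_pos":[30.6,13.1,-4],"twist":-71.8},
    {"claw":3.6,"delta_pos":[30.6,13.1,-2],"twist":-71.8},
  ],
)

```text
clock: 19.15
tcp_pos: [0.5488, 0.0095, 0.0612]
orientation: [0.0, 0.067, 0.998, -0.0]
wrist_force: [0.3, -0.4, -1.2]
finger_gap: 0.0395
```

>>> play_rows(
  moves=[
    {"claw":3.6,"delta_pos":[0,0,0],"twist":0},
    {"claw":3.6,"delta_pos":[0,0,0],"twist":0},
  ],
)

```text
clock: 19.4
tcp_pos: [0.549, 0.0088, 0.0623]
orientation: [0.0, 0.067, 0.998, -0.0]
wrist_force: [-0.3, -0.6, -0.2]
finger_gap: 0.0394
```

```bash
python3 - <<'E'
from h import *
import pickle
goto(.5495,.008,.0188,82.2)
i=imaging.camera_info('wrist');im=imaging.read_camera('wrist')
cv2.imwrite('pics/w6.png',im[:,:,::-1]);pickle.dump(i,open('w6.pkl','wb'))
E
```

```text
tcp [0.549  0.0088 0.0623] yaw 82.3 delta [-0.05 -0.07  4.35] twist 0.1 j6 0.0 t 19.4 z tilt [ 0. -0. -1.]
```

View pics/w6.png

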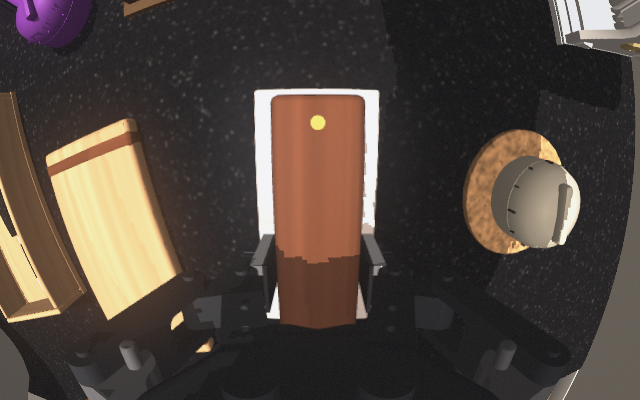

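Dark slat held level right over the hidden light slat on the tile. Lower and release.

>>> play_rows(
  moves=[
    {"claw":3.6,"delta_pos":[0,-0.05,2],"twist":0},
    {"claw":3.6,"delta_pos":[0,-0.05,3.5],"twist":0},
    {"claw":3.6,"delta_pos":[0,-0.05,4.1],"twist":0},
    {"claw":3.6,"delta_pos":[0,-0.05,4.35],"twist":0},
    {"claw":3.6,"delta_pos":[0,-0.05,4.35],"twist":0},
    {"claw":3.6,"delta_pos":[0,-0.05,4.35],"twist":0},
  ],
)

```text
clock: 20.2
tcp_pos: [0.5491, 0.0084, 0.0186]
orientation: [0.0, 0.067, 0.998, -0.0]
wrist_force: [0.3, -1.0, -0.5]
finger_gap: 0.0393
```

>>> play_rows(
  moves=[
    {"claw":4.5,"delta_pos":[0,0,0],"twist":0},
    {"claw":5.4,"delta_pos":[0,0,0],"twist":0},
    {"claw":5.4,"delta_pos":[0,0,0],"twist":0},
    {"claw":5.4,"delta_pos":[0,0,-3],"twist":0},
    {"claw":5.4,"delta_pos":[0,0,-7],"twist":0},
    {"claw":5.4,"delta_pos":[0,0,-12],"twist":0},
    {"claw":5.4,"delta_pos":[0,0,-15],"twist":0},
    {"claw":5.4,"delta_pos":[0,0,-15],"twist":0},
    {"claw":5.4,"delta_pos":[0,0,-15],"twist":0},
  ],
)

```text
clock: 21.32
tcp_pos: [0.5483, 0.0085, 0.1675]
orientation: [-0.0, 0.067, 0.998, -0.0]
wrist_force: [0.6, -0.7, -1.1]
finger_gap: 0.0539
```

```bash
python3 - <<'E'
from h import *
import pickle
i=imaging.camera_info('wrist');im=imaging.read_camera('wrist')
cv2.imwrite('pics/w7.png',im[:,:,::-1]);pickle.dump(i,open('w7.pkl','wb'))
goto(.49,-.305,.12,101.5)
E
```

```text
tcp [0.5478 0.0085 0.1669] yaw 82.3 delta [  1.5  -31.84   4.7 ] twist -19.2 j6 0.0 t 21.375 z tilt [-0.002  0.    -1.   ]
```

View pics/w7.png

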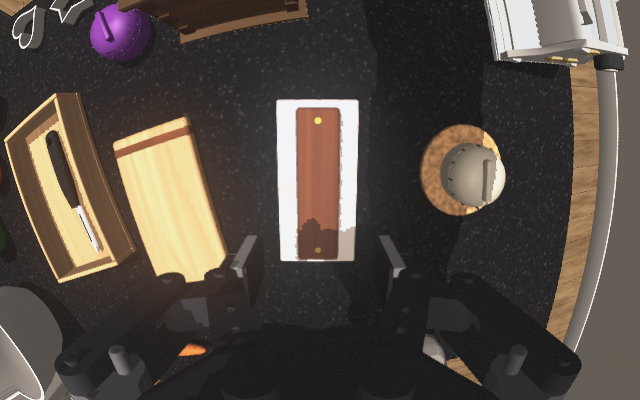

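>>> play_rows(
  moves=[
    {"claw":4.6,"delta_pos":[0.5,-5,0],"twist":-4},
    {"claw":4.6,"delta_pos":[0.7,-10,0],"twist":-8},
    {"claw":4.6,"delta_pos":[0.9,-15,1],"twist":-12},
    {"claw":4.6,"delta_pos":[1,-20,2],"twist":-16},
    {"claw":4.6,"delta_pos":[1,-25,3],"twist":-19},
    {"claw":4.6,"delta_pos":[0.7,-29,4],"twist":-19.2},
    {"claw":4.6,"delta_pos":[0.7,-31.7,4.7],"twist":-19.2},
    {"claw":4.6,"delta_pos":[0.7,-31.7,4.7],"twist":-19.2},
    {"claw":4.6,"delta_pos":[0.7,-31.7,4.7],"twist":-19.2},
    {"claw":4.6,"delta_pos":[0.7,-31.7,4.7],"twist":-19.2},
  ],
)

```text
clock: 22.62
tcp_pos: [0.4993, -0.3035, 0.1212]
orientation: [-0.0, -0.101, 0.995, 0.0]
wrist_force: [0.5, 0.9, -0.2]
finger_gap: 0.046
```

```bash
python3 - <<'E'
from h import *
import pickle
i=imaging.camera_info('wrist');im=imaging.read_camera('wrist')
cv2.imwrite('pics/w8.png',im[:,:,::-1]);pickle.dump(i,open('w8.pkl','wb'))
goto(.4984,-.3041,.010,101.5)
E
```

```text
tcp [ 0.4994 -0.3036  0.1214] yaw 101.6 delta [ 0.11 -0.03 11.14] twist 0.1 j6 -0.89 t 22.675 z tilt [ 0.  0. -1.]
```

View pics/w8.png

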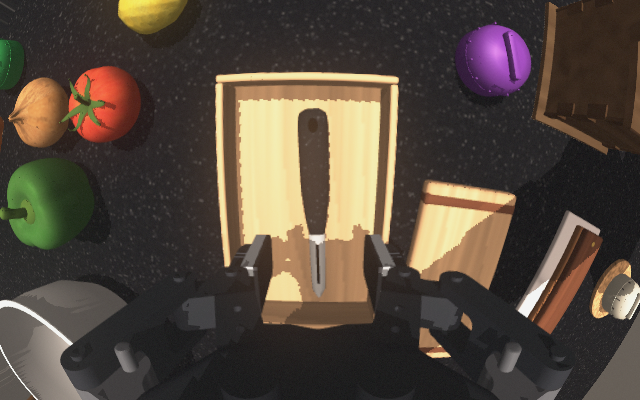

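```bash
python3 - <<'E'
from h import *
import pickle
i=pickle.load(open('w8.pkl','rb'));f=lambda p,z:onz('wrist',p,z,i)
a,b,j=f((313,108),.018),f((319,297),.009),f((317,235),.020);print(a,b,j,np.hypot(*(b-a)),(a+b)/2)
d=j-a;print(np.hypot(*d),np.degrees(np.arctan2(d[1],d[0])))
E
```

```text
[ 0.42854649 -0.32095237] [ 0.59849577 -0.28117336] [ 0.53054866 -0.29696639] 0.17454262606106036 [ 0.51352113 -0.30106287]
0.10478439724287357 13.232788853563104
```

>>> play_rows(
  moves=[
    {"claw":4.6,"delta_pos":[0.1,0,4],"twist":-1.4},
    {"claw":4.6,"delta_pos":[0.1,0,8],"twist":-1.4},
    {"claw":4.6,"delta_pos":[0.1,0,10],"twist":-1.4},
    {"claw":4.6,"delta_pos":[0.1,0,11.1],"twist":-1.4},
    {"claw":4.6,"delta_pos":[0.1,0,11.1],"twist":-1.4},
    {"claw":4.6,"delta_pos":[0.1,0,11.1],"twist":-1.4},
    {"claw":1.8,"delta_pos":[0.1,0,11.1],"twist":-1.4},
    {"claw":1.8,"delta_pos":[0.1,0,11.1],"twist":-1.4},
    {"claw":1.8,"delta_pos":[0.1,0,11.1],"twist":-1.4},
    {"claw":1.8,"delta_pos":[0.1,0,11.1],"twist":-1.4},
    {"claw":1.8,"delta_pos":[0.1,0,11.1],"twist":-1.4},
    {"claw":1.8,"delta_pos":[0.1,0,11.1],"twist":-1.4},
  ],
)

```text
clock: 24.18
tcp_pos: [0.4989, -0.3054, 0.0113]
orientation: [0.001, -0.112, 0.994, -0.001]
wrist_force: [0.2, 0.6, 6.3]
finger_gap: 0.0205
```

```bash
python3 -c "
from h import *
s=get_state();print(s['finger_gap'],s['wrist_force'])
d=np.radians(4.6);p=np.array([.561,-.155])-.015*np.array([np.cos(d),np.sin(d)]);print(p)
goto(p[0],p[1],.021,94.6)"
```

```text
0.02052189058940327 [0.21405247 0.57088305 6.31192863]
[ 0.54604832 -0.15620298]
tcp [ 0.4989 -0.3054  0.0113] yaw 102.9 delta [-7.93 13.49 -0.98] twist 8.3 j6 -0.91 t 24.175 z tilt [ 0.002 -0.001 -1.   ]
```

>>> play_rows(
  moves=[
    {"claw":1.8,"delta_pos":[0,0,-1],"twist":0},
    {"claw":1.8,"delta_pos":[0,0,-3],"twist":0},
    {"claw":1.8,"delta_pos":[0,0,-6],"twist":0},
    {"claw":1.8,"delta_pos":[0,0,-8],"twist":0},
    {"claw":1.8,"delta_pos":[-2,3.5,-8],"twist":2},
    {"claw":1.8,"delta_pos":[-4,7,-8],"twist":4},
    {"claw":1.8,"delta_pos":[-6,10.5,-8],"twist":6},
    {"claw":1.8,"delta_pos":[-7.9,13.5,-7],"twist":8.3},
    {"claw":1.8,"delta_pos":[-7.9,13.5,-6],"twist":8.3},
    {"claw":1.8,"delta_pos":[-7.9,13.5,-5],"twist":8.3},
    {"claw":1.8,"delta_pos":[-7.9,13.5,-5],"twist":8.3},
    {"claw":1.8,"delta_pos":[-7.9,13.5,-5],"twist":8.3},
  ],
)

```text
clock: 25.68
tcp_pos: [0.545, -0.1567, 0.0604]
orientation: [-0.0, -0.039, 0.999, -0.0]
wrist_force: [-0.3, 0.1, -0.4]
finger_gap: 0.0207
```

```bash
python3 - <<'E'
from h import *
import pickle
i=imaging.camera_info('wrist');im=imaging.read_camera('wrist')
cv2.imwrite('pics/w9.png',im[:,:,::-1]);pickle.dump(i,open('w9.pkl','wb'))
goto(.546,-.1562,.0215,94.6);print(get_state()['finger_gap'])
E
```

```text
tcp [ 0.5452 -0.1567  0.0606] yaw 94.5 delta [-0.09  0.05  3.91] twist -0.1 j6 -0.5 t 25.725 z tilt [ 0. -0. -1.]
0.02022790854744049
```

View pics/w9.png

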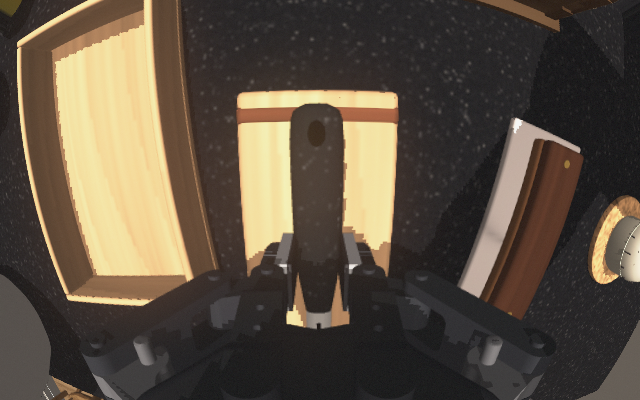

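```bash
python3 - <<'E'
from h import *
import pickle
i=pickle.load(open('w9.pkl','rb'));f=lambda p,z:onz('wrist',p,z,i)
a,b=f((237,92),.016),f((398,92),.016);m=(a+b)/2;d=np.radians(4.6);print(a,b,np.hypot(*(a-b)),m+.1*np.array([np.cos(d),np.sin(d)]))
h=f((317,104),.0606-.0053+.012);print('handle end',h,'centre',h+.085*np.array([np.cos(d),np.sin(d)]))
E
```

```text
[ 0.46669485 -0.21136024] [ 0.45907317 -0.11405787] 0.09760042028010286 [ 0.5625619  -0.15468916]
handle end [ 0.47366862 -0.16207839] centre [ 0.55839482 -0.15526148]
```

>>> play_rows(
  moves=[
    {"claw":1.8,"delta_pos":[-0.3,0,1.5],"twist":0},
    {"claw":1.8,"delta_pos":[-0.3,0,2.8],"twist":0},
    {"claw":1.8,"delta_pos":[-0.3,0,3.6],"twist":0},
    {"claw":1.8,"delta_pos":[-0.3,0,3.85],"twist":0},
    {"claw":1.8,"delta_pos":[-0.3,0,3.85],"twist":0},
    {"claw":1.8,"delta_pos":[-0.3,0,3.85],"twist":0},
    {"claw":2.8,"delta_pos":[-0.3,0,3.85],"twist":0},
    {"claw":4,"delta_pos":[-0.3,0,3.85],"twist":0},
    {"claw":4.5,"delta_pos":[-0.3,0,3.85],"twist":0},
    {"claw":4.5,"delta_pos":[-0.3,0,2],"twist":0},
    {"claw":4.5,"delta_pos":[-0.3,0,-3],"twist":0},
    {"claw":4.5,"delta_pos":[-0.3,0,-8],"twist":0},
  ],
)

```text
clock: 27.22
tcp_pos: [0.5477, -0.1553, 0.1412]
orientation: [-0.0, -0.04, 0.999, 0.0]
wrist_force: [0.8, 0.9, -0.1]
finger_gap: 0.0453
```

```bash
python3 - <<'E'
from h import *
import pickle
goto(.5495,.0085,.12,82.2)
i=imaging.camera_info('wrist');im=imaging.read_camera('wrist')
cv2.imwrite('pics/w10.png',im[:,:,::-1]);pickle.dump(i,open('w10.pkl','wb'))
E
```

```text
tcp [ 0.5477 -0.1553  0.1412] yaw 94.6 delta [-1.49 16.32  2.13] twist 12.4 j6 -0.5 t 27.225 z tilt [-0.001  0.    -1.   ]
```

View pics/w10.png

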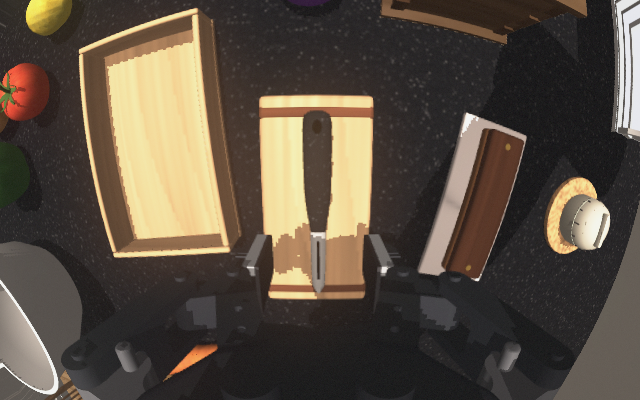

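>>> play_rows(
  moves=[
    {"claw":5.4,"delta_pos":[-0.4,4,0],"twist":3},
    {"claw":5.4,"delta_pos":[-0.8,8,0],"twist":6},
    {"claw":5.4,"delta_pos":[-1.2,12,0],"twist":9},
    {"claw":5.4,"delta_pos":[-1.4,15,1],"twist":12.4},
    {"claw":5.4,"delta_pos":[-1.4,16.3,2],"twist":12.4},
    {"claw":5.4,"delta_pos":[-1.4,16.3,2],"twist":12.4},
    {"claw":5.4,"delta_pos":[-1.4,16.3,2],"twist":12.4},
    {"claw":5.4,"delta_pos":[-1.4,16.3,2],"twist":12.4},
  ],
)

```text
clock: 28.28
tcp_pos: [0.5495, 0.007, 0.1206]
orientation: [0.0, 0.069, 0.998, -0.0]
wrist_force: [-0.6, -0.3, -0.4]
finger_gap: 0.0542
```

```bash
python3 -c "
from h import *
goto(.5491,.0084,.018,82.3)"
```

```text
tcp [0.5495 0.007  0.1206] yaw 82.1 delta [ 0.07  0.14 10.26] twist -0.2 j6 0.0 t 28.275 z tilt [ 0.001 -0.    -1.   ]
```

>>> play_rows(
  moves=[
    {"claw":5.4,"delta_pos":[0.05,0.1,4],"twist":0},
    {"claw":5.4,"delta_pos":[0.05,0.1,8],"twist":0},
    {"claw":5.4,"delta_pos":[0.05,0.1,9.6],"twist":0},
    {"claw":5.4,"delta_pos":[0.05,0.1,10.2],"twist":0},
    {"claw":5.4,"delta_pos":[0.05,0.1,10.2],"twist":0},
    {"claw":5.4,"delta_pos":[0.05,0.1,10.2],"twist":0},
    {"claw":3.6,"delta_pos":[0.05,0.1,10.2],"twist":0},
    {"claw":3.6,"delta_pos":[0.05,0.1,10.2],"twist":0},
    {"claw":3.6,"delta_pos":[0.05,0.1,10.2],"twist":0},
    {"claw":3.6,"delta_pos":[0.05,0.1,10.2],"twist":0},
    {"claw":3.6,"delta_pos":[0.05,0.1,10.2],"twist":0},
  ],
)

```text
clock: 29.65
tcp_pos: [0.5498, 0.0091, 0.0196]
orientation: [0.001, 0.068, 0.998, -0.0]
wrist_force: [-0.6, 0.4, 6.3]
finger_gap: 0.0392
```

```bash
python3 -c "
from h import *
goto(.476,-.3162,.0435,10.5);s=get_state();print(s['finger_gap'],s['wrist_force'])"
```

```text
tcp [0.5498 0.0091 0.0196] yaw 82.2 delta [  2.88 -33.23  -2.4 ] twist 71.7 j6 0.01 t 29.65 z tilt [ 0.002 -0.    -1.   ]
0.03923178164579018 [-0.5596923   0.42959821  6.25625773]
```

>>> play_rows(
  moves=[
    {"claw":3.6,"delta_pos":[0,0,-2],"twist":0},
    {"claw":3.6,"delta_pos":[0,0,-5],"twist":0},
    {"claw":3.6,"delta_pos":[0.2,-4,-8],"twist":9},
    {"claw":3.6,"delta_pos":[0.5,-9,-9],"twist":18},
    {"claw":3.6,"delta_pos":[1,-14,-9],"twist":27},
    {"claw":3.6,"delta_pos":[1.5,-19,-9],"twist":36},
    {"claw":3.6,"delta_pos":[2,-24,-9],"twist":45},
    {"claw":3.6,"delta_pos":[2.5,-28,-9],"twist":54},
    {"claw":3.6,"delta_pos":[2.9,-31,-9],"twist":63},
    {"claw":3.6,"delta_pos":[2.9,-33.2,-8],"twist":71.7},
    {"claw":3.6,"delta_pos":[2.9,-33.2,-7],"twist":71.7},
    {"claw":3.6,"delta_pos":[2.9,-33.2,-6],"twist":71.7},
  ],
)

```text
clock: 31.15
tcp_pos: [0.4745, -0.315, 0.0775]
orientation: [-0.001, 0.639, 0.769, 0.0]
wrist_force: [0.6, 0.1, -1.2]
finger_gap: 0.0389
```

>>> play_rows(
  moves=[
    {"claw":3.6,"delta_pos":[0,0,0],"twist":0},
    {"claw":3.6,"delta_pos":[0,0,0],"twist":0},
  ],
)

```text
clock: 31.4
tcp_pos: [0.4751, -0.315, 0.0784]
orientation: [-0.0, 0.639, 0.769, -0.0]
wrist_force: [0.8, -0.5, -0.7]
finger_gap: 0.0393
```

```bash
python3 -c "
from h import *
goto(.476,-.3162,.0455,10.5)"
```

```text
tcp [ 0.4751 -0.315   0.0784] yaw 10.6 delta [-0.13  0.07  3.29] twist 0.1 j6 0.66 t 31.4 z tilt [-0. -0. -1.]
```

>>> play_rows(
  moves=[
    {"claw":3.6,"delta_pos":[-0.1,0.05,1.5],"twist":0},
    {"claw":3.6,"delta_pos":[-0.1,0.05,2.7],"twist":0},
    {"claw":3.6,"delta_pos":[-0.1,0.05,3.2],"twist":0},
    {"claw":3.6,"delta_pos":[-0.1,0.05,3.35],"twist":0},
    {"claw":3.6,"delta_pos":[-0.1,0.05,3.35],"twist":0},
    {"claw":3.6,"delta_pos":[-0.1,0.05,3.35],"twist":0},
    {"claw":4.5,"delta_pos":[-0.1,0.05,3.35],"twist":0},
    {"claw":5.4,"delta_pos":[-0.1,0.05,3.35],"twist":0},
    {"claw":5.4,"delta_pos":[-0.1,0.05,3.35],"twist":0},
    {"claw":5.4,"delta_pos":[-0.1,0.05,0],"twist":0},
    {"claw":5.4,"delta_pos":[-0.1,0.05,-4],"twist":0},
    {"claw":5.4,"delta_pos":[-0.1,0.05,-8],"twist":0},
  ],
)

```text
clock: 32.9
tcp_pos: [0.4753, -0.3166, 0.1594]
orientation: [-0.0, 0.64, 0.769, -0.0]
wrist_force: [0.2, -1.2, -0.1]
finger_gap: 0.0541
```

```bash
python3 - <<'E'
from h import *
goto(.5487,.0082,.12,82.2)
im=imaging.read_camera('wrist');cv2.imwrite('pics/w11.png',im[:,:,::-1])
E
```

```text
tcp [ 0.4753 -0.3166  0.1594] yaw 10.5 delta [30.6  13.12  3.94] twist -71.7 j6 0.66 t 32.9 z tilt [-0.  0. -1.]
```

>>> play_rows(
  moves=[
    {"claw":5.4,"delta_pos":[4,1.7,0],"twist":-9},
    {"claw":5.4,"delta_pos":[8.5,3.6,0],"twist":-18},
    {"claw":5.4,"delta_pos":[13,5.6,0],"twist":-27},
    {"claw":5.4,"delta_pos":[17.5,7.5,0.5],"twist":-36},
    {"claw":5.4,"delta_pos":[22,9.4,1],"twist":-45},
    {"claw":5.4,"delta_pos":[26,11.1,2],"twist":-54},
    {"claw":5.4,"delta_pos":[29,12.4,3],"twist":-63},
    {"claw":5.4,"delta_pos":[30.6,13.1,3.9],"twist":-71.7},
    {"claw":5.4,"delta_pos":[30.6,13.1,3.9],"twist":-71.7},
    {"claw":5.4,"delta_pos":[30.6,13.1,3.9],"twist":-71.7},
    {"claw":5.4,"delta_pos":[30.6,13.1,3.9],"twist":-71.7},
  ],
)

```text
clock: 34.33
tcp_pos: [0.5489, 0.0071, 0.1197]
orientation: [0.0, 0.07, 0.998, -0.0]
wrist_force: [-0.6, 0.2, -1.3]
finger_gap: 0.0544
```

```bash
python3 -c "
from h import *
goto(.5487,.0082,.0065,82.2)"
```

```text
tcp [0.5489 0.0071 0.1197] yaw 82.0 delta [ 0.04  0.11 11.32] twist -0.2 j6 0.01 t 34.325 z tilt [ 0.001 -0.    -1.   ]
```

>>> play_rows(
  moves=[
    {"claw":5.4,"delta_pos":[0.05,0.1,4],"twist":0},
    {"claw":5.4,"delta_pos":[0.05,0.1,8],"twist":0},
    {"claw":5.4,"delta_pos":[0.05,0.1,10.4],"twist":0},
    {"claw":5.4,"delta_pos":[0.05,0.1,11.2],"twist":0},
    {"claw":5.4,"delta_pos":[0.05,0.1,11.2],"twist":0},
    {"claw":5.4,"delta_pos":[0.05,0.1,11.2],"twist":0},
    {"claw":3.6,"delta_pos":[0.05,0.1,11.2],"twist":0},
    {"claw":3.6,"delta_pos":[0.05,0.1,11.2],"twist":0},
    {"claw":3.6,"delta_pos":[0.05,0.1,11.2],"twist":0},
    {"claw":3.6,"delta_pos":[0.05,0.1,11.2],"twist":0},
    {"claw":3.6,"delta_pos":[0.05,0.1,11.2],"twist":0},
  ],
)

```text
clock: 35.7
tcp_pos: [0.5495, 0.0089, 0.0087]
orientation: [0.001, 0.068, 0.998, -0.0]
wrist_force: [-0.8, -1.0, 5.9]
finger_gap: 0.0391
```

```bash
python3 -c "
from h import *
goto(.5429,-.3045,.0435,10.4);s=get_state();print(s['finger_gap'],s['wrist_force'])"
```

```text
tcp [0.5495 0.0089 0.0087] yaw 82.2 delta [ -3.63 -31.14  -3.47] twist 71.8 j6 0.01 t 35.7 z tilt [ 0.003 -0.001 -1.   ]
0.0390711671779233 [-0.82181064 -0.97228135  5.88344326]
```

>>> play_rows(
  moves=[
    {"claw":3.6,"delta_pos":[0,0,-2],"twist":0},
    {"claw":3.6,"delta_pos":[0,0,-5],"twist":0},
    {"claw":3.6,"delta_pos":[-0.3,-3.5,-9],"twist":9},
    {"claw":3.6,"delta_pos":[-0.8,-8,-10],"twist":18},
    {"claw":3.6,"delta_pos":[-1.4,-12.5,-10],"twist":27},
    {"claw":3.6,"delta_pos":[-2,-17,-10],"twist":36},
    {"claw":3.6,"delta_pos":[-2.5,-21.5,-10],"twist":45},
    {"claw":3.6,"delta_pos":[-3,-26,-10],"twist":54},
    {"claw":3.6,"delta_pos":[-3.5,-29,-10],"twist":63},
    {"claw":3.6,"delta_pos":[-3.6,-31.1,-9],"twist":71.8},
    {"claw":3.6,"delta_pos":[-3.6,-31.1,-8],"twist":71.8},
    {"claw":3.6,"delta_pos":[-3.6,-31.1,-7],"twist":71.8},
  ],
)

```text
clock: 37.2
tcp_pos: [0.5413, -0.303, 0.0765]
orientation: [-0.001, 0.639, 0.769, 0.0]
wrist_force: [-0.4, -0.2, -0.8]
finger_gap: 0.0394
```

>>> play_rows(
  moves=[
    {"claw":3.6,"delta_pos":[0,0,0],"twist":0},
    {"claw":3.6,"delta_pos":[0,0,0],"twist":0},
  ],
)

```text
clock: 37.45
tcp_pos: [0.5419, -0.3031, 0.0775]
orientation: [0.0, 0.64, 0.769, 0.0]
wrist_force: [0.0, 0.2, -0.3]
finger_gap: 0.039
```

```bash
python3 - <<'E'
from h import *
goto(.5429,-.3045,.0455,10.4);print(get_state()['finger_gap'])
E
```

```text
tcp [ 0.5419 -0.3031  0.0775] yaw 10.5 delta [-0.16  0.08  3.2 ] twist 0.1 j6 0.75 t 37.45 z tilt [ 0. -0. -1.]
0.038969296743485295
```

>>> play_rows(
  moves=[
    {"claw":3.6,"delta_pos":[-0.15,0.08,1.5],"twist":0},
    {"claw":3.6,"delta_pos":[-0.15,0.08,2.6],"twist":0},
    {"claw":3.6,"delta_pos":[-0.15,0.08,3.1],"twist":0},
    {"claw":3.6,"delta_pos":[-0.15,0.08,3.25],"twist":0},
    {"claw":3.6,"delta_pos":[-0.15,0.08,3.25],"twist":0},
    {"claw":3.6,"delta_pos":[-0.15,0.08,3.25],"twist":0},
    {"claw":4.5,"delta_pos":[-0.15,0.08,3.25],"twist":0},
    {"claw":5.4,"delta_pos":[-0.15,0.08,3.25],"twist":0},
    {"claw":5.4,"delta_pos":[-0.15,0.08,3.25],"twist":0},
    {"claw":5.4,"delta_pos":[-0.15,0.08,0],"twist":0},
    {"claw":5.4,"delta_pos":[-0.15,0.08,-4],"twist":0},
    {"claw":8.5,"delta_pos":[-4,0.08,-10],"twist":0},
  ],
)

```text
clock: 38.95
tcp_pos: [0.5477, -0.336, 0.1697]
orientation: [-0.002, 0.639, 0.769, 0.0]
wrist_force: [1.0, -1.8, -0.1]
finger_gap: 0.0705
```

>>> play_rows(
  moves=[
    {"claw":8.5,"delta_pos":[0,0,0],"twist":0},
    {"claw":8.5,"delta_pos":[0,0,0],"twist":0},
  ],
)

```text
clock: 39.2
tcp_pos: [0.5485, -0.3385, 0.1695]
orientation: [-0.0, 0.64, 0.768, 0.0]
wrist_force: [-1.3, 0.0, -0.2]
finger_gap: 0.085
```

```bash
python3 - <<'E'
from h import *
import pickle
goto(.555,.1658,.16,-10)
i=imaging.camera_info('wrist');im=imaging.read_camera('wrist')
cv2.imwrite('pics/w12.png',im[:,:,::-1]);pickle.dump(i,open('w12.pkl','wb'))
cv2.imwrite('pics/w12c.png',cv2.resize(im[80:340,130:450,::-1],None,fx=2.3,fy=2.3,interpolation=cv2.INTER_CUBIC))
E
```

```text
tcp [ 0.5485 -0.3385  0.1695] yaw 10.3 delta [49.5   9.69  0.96] twist 20.3 j6 0.71 t 39.2 z tilt [-0.  0. -1.]
```

View pics/w12c.png

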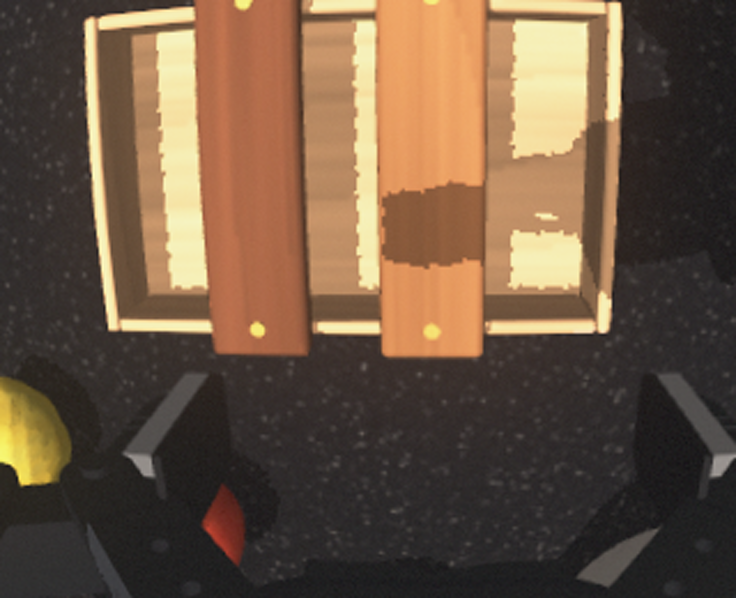

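```bash
python3 - <<'E'
from h import *
import pickle
i=pickle.load(open('w12.pkl','rb'));f=lambda p:onz('wrist',(p[0]/2.3+130,p[1]/2.3+80),.057,i)
ax=np.array([-.184,.983])
for n,a,b,bu,bl in(('light',(382,356),(483,356),(431,1),(432,331)),('dark',(214,353),(308,355),(243,3),(258,330))):
    m=(f(a)+f(b))/2; u,l=f(bu),f(bl); print(n,'from end',m+.073*ax,'from pins',(u+l)/2,np.degrees(np.arctan2(*(u-l)[::-1])))
i1=pickle.load(open('w1.pkl','rb'));g=lambda p:onz('wrist',(p[0]/3.2+245,p[1]/3.2+30),.057,i1)
print('before pins light',(g((65,204))+g((403,202)))/2,'dark',(g((67,388))+g((400,386)))/2)
E
```

```text
light from end [ 0.54161995 -0.30240808] from pins [ 0.54189159 -0.304152  ] 100.51106025574036
dark from end [ 0.47518046 -0.31435094] from pins [ 0.47532569 -0.31554984] 100.61380978350698
before pins light [ 0.54204617 -0.303335  ] dark [ 0.4743572  -0.31522938]
```

>>> play_rows(
  moves=[
    {"claw":8.5,"delta_pos":[4,0.8,0],"twist":2},
    {"claw":8.5,"delta_pos":[9,1.8,0],"twist":4},
    {"claw":8.5,"delta_pos":[14,2.8,0],"twist":6},
    {"claw":8.5,"delta_pos":[19,3.8,0],"twist":8},
    {"claw":8.5,"delta_pos":[24,4.8,0],"twist":10},
    {"claw":8.5,"delta_pos":[29,5.7,0],"twist":12},
    {"claw":8.5,"delta_pos":[34,6.7,0],"twist":14},
    {"claw":8.5,"delta_pos":[39,7.7,0],"twist":16},
    {"claw":8.5,"delta_pos":[44,8.6,0],"twist":18},
    {"claw":8.5,"delta_pos":[48,9.4,0.5],"twist":20.3},
    {"claw":8.5,"delta_pos":[49.5,9.7,1],"twist":20.3},
    {"claw":8.5,"delta_pos":[49.5,9.7,1],"twist":20.3},
  ],
)

```text
clock: 40.75
tcp_pos: [0.5536, 0.1665, 0.1582]
orientation: [-0.001, 0.765, 0.644, -0.002]
wrist_force: [0.1, -1.6, 0.3]
finger_gap: 0.0853
```

>>> play_rows(
  moves=[
    {"claw":8.5,"delta_pos":[0,0,0],"twist":0},
    {"claw":8.5,"delta_pos":[0,0,0],"twist":0},
  ],
)

```text
clock: 41.0
tcp_pos: [0.5552, 0.1646, 0.16]
orientation: [0.0, 0.766, 0.643, -0.0]
wrist_force: [-0.6, -0.3, 0.3]
finger_gap: 0.0847
```

```bash
python3 - <<'E'
from h import *
goto(.555,.1658,.0195,-10)
E
```

```text
tcp [0.5552 0.1646 0.16  ] yaw -10.0 delta [ 0.12 -0.04 14.05] twist -0.0 j6 1.9 t 41.0 z tilt [ 0. -0. -1.]
```

>>> play_rows(
  moves=[
    {"claw":8.5,"delta_pos":[0.1,0,4],"twist":0},
    {"claw":8.5,"delta_pos":[0.1,0,8],"twist":0},
    {"claw":8.5,"delta_pos":[0.1,0,11],"twist":0},
    {"claw":8.5,"delta_pos":[0.1,0,13.2],"twist":0},
    {"claw":8.5,"delta_pos":[0.1,0,14],"twist":0},
    {"claw":8.5,"delta_pos":[0.1,0,14],"twist":0},
    {"claw":8.5,"delta_pos":[0.1,0,14],"twist":0},
    {"claw":5.5,"delta_pos":[0.1,0,14],"twist":0},
    {"claw":5.5,"delta_pos":[0.1,0,14],"twist":0},
    {"claw":5.5,"delta_pos":[0.1,0,14],"twist":0},
    {"claw":5.5,"delta_pos":[0.1,0,14],"twist":0},
    {"claw":5.5,"delta_pos":[0.1,0,14],"twist":0},
  ],
)

```text
clock: 42.5
tcp_pos: [0.5559, 0.167, 0.0211]
orientation: [0.001, 0.766, 0.643, 0.001]
wrist_force: [-1.0, -0.9, 5.9]
finger_gap: 0.0614
```

```bash
python3 - <<'E'
from h import *
goto(.5115,-.3230,.07,-80);print(get_state()['finger_gap'])
E
```

```text
tcp [0.5559 0.167  0.0211] yaw -9.9 delta [-49.03   4.08  -4.9 ] twist 70.1 j6 1.9 t 42.5 z tilt [ 0.002  0.    -1.   ]
0.06144989780032433
```

>>> play_rows(
  moves=[
    {"claw":5.5,"delta_pos":[0,0,-3],"twist":0},
    {"claw":5.5,"delta_pos":[-1,0,-8],"twist":0},
    {"claw":5.5,"delta_pos":[-5,0.4,-12],"twist":7},
    {"claw":5.5,"delta_pos":[-10,0.8,-12],"twist":14},
    {"claw":5.5,"delta_pos":[-15,1.2,-12],"twist":22},
    {"claw":5.5,"delta_pos":[-20,1.6,-12],"twist":30},
    {"claw":5.5,"delta_pos":[-25,2,-12],"twist":38},
    {"claw":5.5,"delta_pos":[-30,2.5,-12],"twist":46},
    {"claw":5.5,"delta_pos":[-35,3,-12],"twist":54},
    {"claw":5.5,"delta_pos":[-40,3.4,-12],"twist":62},
    {"claw":5.5,"delta_pos":[-45,3.8,-12],"twist":70},
    {"claw":5.5,"delta_pos":[-48,4.1,-11],"twist":70},
  ],
)

```text
clock: 44.0
tcp_pos: [0.5128, -0.3158, 0.1304]
orientation: [0.001, 0.996, 0.086, 0.001]
wrist_force: [0.1, 0.2, -1.2]
finger_gap: 0.0613
```

>>> play_rows(
  moves=[
    {"claw":5.5,"delta_pos":[0,0,0],"twist":0},
    {"claw":5.5,"delta_pos":[0,0,0],"twist":0},
    {"claw":5.5,"delta_pos":[0,0,0],"twist":0},
  ],
)

```text
clock: 44.38
tcp_pos: [0.513, -0.3118, 0.1302]
orientation: [-0.0, 0.996, 0.089, 0.0]
wrist_force: [-0.1, 0.3, -1.8]
finger_gap: 0.0611
```

```bash
python3 - <<'E'
from h import *
goto(.5115,-.3230,.0705,-80);print(get_state()['finger_gap'])
E
```

```text
tcp [ 0.513  -0.3118  0.1302] yaw -79.8 delta [-0.35  1.08  5.97] twist 0.2 j6 2.28 t 44.375 z tilt [ 0.  0. -1.]
0.06111209701276502
```

>>> play_rows(
  moves=[
    {"claw":5.5,"delta_pos":[-0.3,1.05,1.5],"twist":0},
    {"claw":5.5,"delta_pos":[-0.3,1.05,3.5],"twist":0},
    {"claw":5.5,"delta_pos":[-0.3,1.05,5],"twist":0},
    {"claw":5.5,"delta_pos":[-0.3,1.05,5.7],"twist":0},
    {"claw":5.5,"delta_pos":[-0.3,1.05,5.9],"twist":0},
    {"claw":5.5,"delta_pos":[-0.3,1.05,6],"twist":0},
    {"claw":5.5,"delta_pos":[-0.3,1.05,6],"twist":0},
  ],
)

```text
clock: 45.25
tcp_pos: [0.5121, -0.3241, 0.0705]
orientation: [0.0, 0.996, 0.088, 0.0]
wrist_force: [-0.6, 0.6, -2.2]
finger_gap: 0.0614
```

>>> play_rows(
  moves=[
    {"claw":6.8,"delta_pos":[0,0,0],"twist":0},
    {"claw":7.6,"delta_pos":[0,0,0],"twist":0},
    {"claw":8.5,"delta_pos":[0,0,0],"twist":0},
    {"claw":8.5,"delta_pos":[0,0,0],"twist":0},
    {"claw":8.5,"delta_pos":[0,0,-2],"twist":0},
    {"claw":8.5,"delta_pos":[0,0,-6],"twist":0},
    {"claw":8.5,"delta_pos":[0,0,-10],"twist":0},
    {"claw":8.5,"delta_pos":[-3,-0.7,-15],"twist":0},
    {"claw":8.5,"delta_pos":[-6,-0.7,-20],"twist":0},
    {"claw":8.5,"delta_pos":[-6,-0.7,-21],"twist":0},
    {"claw":8.5,"delta_pos":[-6,-0.7,-21],"twist":0},
    {"claw":8.5,"delta_pos":[-6,-0.7,-21],"twist":0},
  ],
)

```text
clock: 46.75
tcp_pos: [0.4513, -0.3269, 0.278]
orientation: [-0.001, 0.996, 0.088, -0.001]
wrist_force: [-0.8, 0.3, -0.3]
finger_gap: 0.0852
```

```bash
python3 - <<'E'
from h import *
import pickle
i=imaging.camera_info('wrist');s=get_state();im=imaging.read_camera('wrist')
pickle.dump(i,open('w13.pkl','wb'));print(s['tcp_pos'],s['clock'],s['qvel'].round(3))
cv2.imwrite('pics/w13.png',im[:,:,::-1])
cv2.imwrite('pics/w13c.png',cv2.resize(im[:215,170:420,::-1],None,fx=2.7,fy=2.7,interpolation=cv2.INTER_CUBIC))
E
```

```text
[ 0.45133648 -0.32687164  0.27801542] 46.75 [ 0.004  0.01  -0.006  0.003 -0.    -0.   ]
```

View pics/w13c.png

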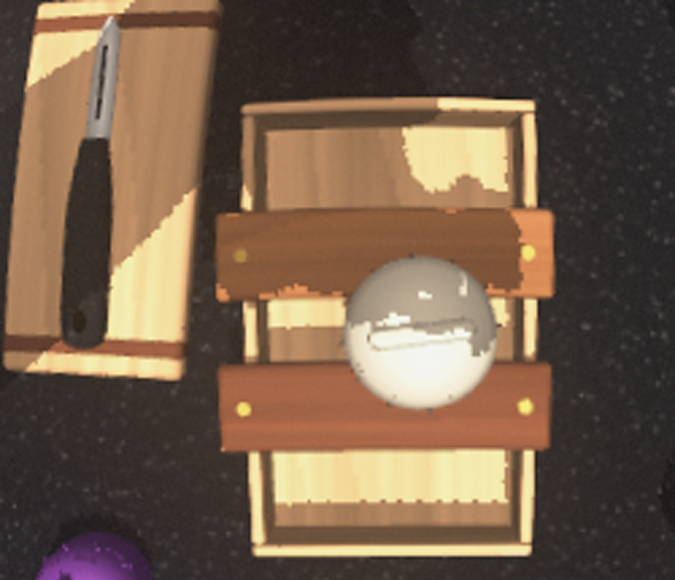

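```bash
python3 - <<'E'
from h import *
import pickle
i=pickle.load(open('w13.pkl','rb'));f=lambda p,z:onz('wrist',(p[0]/2.7+170,p[1]/2.7),z,i)
print('timer',f((420,332),.102),'bar',(f((370,342),.113)+f((475,330),.113))/2,'was .5104 -.3229 / .5114 -.3233')
print('light',(f((240,256),.057)+f((528,253),.057))/2,'dark',(f((244,409),.057)+f((526,407),.057))/2,'was .5420 -.3033 / .4744 -.3152')
a,b=f((82,345),.028),f((112,18),.019);print('peeler',(a+b)/2,np.hypot(*(a-b)),np.degrees(np.arctan2(*(b-a)[::-1])))
print('hand in',env.hand_in())
E
```

```text
timer [ 0.50997481 -0.3238151 ] bar [ 0.50897709 -0.32467681] was .5104 -.3229 / .5114 -.3233
light [ 0.5408197  -0.30349393] dark [ 0.47435203 -0.3156519 ] was .5420 -.3033 / .4744 -.3152
peeler [ 0.56250658 -0.15479172] 0.16960223504343735 6.261573936548949
the job is handed in; nothing more can be done
hand in None
```

The whole sequence is done and handed in at about 47 s of the 136 s allowed:

1. The timer went to the cork disc.
2. Both slats went in a pile on the tile.
3. The peeler went onto the cutting board.
4. The dark and then the light slat went back across the box, and the timer back on them.

The last wrist-camera picture, measured before handing in, showed:

| Thing | Offset from target | Other checks |
|---|---|---|
| Timer | about 1 to 3 mm from its start | looks upright |
| Light slat | about 1 mm from its start | 100.5° just after being put back, against 100.6° at the start |
| Dark slat | below 1 mm from its start | 100.6° just after being put back, against 100.4° at the start |
| Peeler | about 1.5 mm from the board centre | about 1.7° off the board's axis |

- **Gripper:** it was open and well clear of everything at hand-in.
- **Salt shaker and pepper mill:** I never moved near them, but I did not measure their positions again at the end.
- **Failed or disagreeing checks:** none failed. Repeat measurements of the fixed places differed by a few mm, up to about 6 mm on the first distant views of the cork disc, before close views settled them. The peeler handle closed to about 20 mm in the gripper rather than the stated 24 mm, with no visible effect.

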